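Take a cylinder bore with a telescoping gauge

ROBOT

A 6-joint arm with a two-finger parallel gripper is mounted at the origin on the work surface. World frame = base frame: x ahead of the robot, y to its left, z up, the work surface at z = 0. Lengths are in m, angles in rad, forces in N, time in s.
With the tool pointing down it reaches from about 0.35 to 0.85 m from the base axis. Payload 8.1 kg.
Tool frame: the origin (TCP) lies at the very end of the fingers, on their centre line; the grasp point (between the pads) lies 19 mm behind it (grasp_offset is the distance from the TCP to the grasp point, in m); z points along the fingers, y is the direction in which the jaws open and shut (so a half turn about z gives the same grasp; the last joint's range is limited). The gripper opens to 93 mm and grips with 3 to 60 N. Pads are 15 mm wide; open, the fingers measure 128 mm over their backs; the gripper's body (75 mm by 188 mm) begins 65 mm behind the grasp point.
Start: joints at [-1.189, 0.13, 1.488, -0, 1.523, -0.085], TCP at [0.27, -0.536, 0.219] pointing down, gripper open.
Joint ranges: [-2.96, 2.96], [-0.89, 2.26], [0.02, 2.5], [-1.34, 4.48], [0, 2.73], [-2.66, 2.66]. Speed limits (rad/s): [2.39, 2.39, 2.79, 3.14, 3.14, 3.14].

INTERFACE

Orientations are given as a rotation vector (axis times angle).
In Python, from plant import read_state, read_camera, close_job, search_frame, masks_of, grasp_offset gives the robot as it stands.
- The arm moves only by the tool drive_tool, never from a script. Its argument "plan" is a list of rows, each an object with "claw": the closure, from 0 (fully open) to 1 (shut); "linear": the shift along the tool's x, y, z in cm, a list of three; "angular": the turn, a rotation vector about the tool's x, y, z in degrees, a list of three. In form: [{"claw": claw, "linear": [tx, ty, tz], "angular": [ax, ay, az]}, ...]. A call has 1 to 12 rows; each row shifts and turns the commanded pose from where the row before left it, along the tool's axes as they then stand; what a row does not reach is not made up. A row lasts 1/8 s, in which the tool goes at most 62.5 mm and 10.7 degrees, less where a joint would pass 70% of its speed; a pose out of reach is approached as far as the arm can. A call is refused whole if a number of a shift passes 6.25 or a number of a turn 10.7, either way. A call with a gripper value outside its range is refused whole. The fingers move at their own pace and stop on an object; "newtons" is the grip in N (left out, the last holds). Time passes only in rows, so rows that do not move let the fingers close. It gives the time, the measured TCP pose, the force and the opening at its end, in the units of the state.
- read_state(): the state, without advancing time (a new reading comes with each control period).
- read_camera(name): name is "scene" or "top" or "wrist"; returns a dict with "pixels" (400x640x3 uint8, red, green, blue), "K" (3x3 intrinsics, pixels), "xyz" and "attitude" of the camera in the world. Camera axes: x right, y up, looking along -z (the intrinsics and any distortion apply to the point x, -y, -z); pixel columns grow to the right and rows downward; lengths in m; the calibration is good to about 2 mm. A picture is of the moment at which its call begins. There is no depth.
- close_job(): hands the job in, once; it reports no verdict.
Trained networks look in a picture, given as the dict that the camera call returned (one of the last four; its "shot" number tells which), for a name from the list of things; names that differ only in an ending like _2 or _b are one class to them, and where a whole thing is asked for, a point or a joint stands for the part that bears it (a point fixed in the world has none). Each returns a list of dicts, best first, with "p" (0 to 1); they miss things now and then, are a little off and sometimes report something else, mostly with a low value. They report only what shows in the picture. A call takes as long as a camera call.
- search_frame(picture, label): "at" ([x, y, z] in m, in world coordinates, good to about 4 mm: the middle of the surface that is visible of it).
- masks_of(picture, label): "mask" (400x640 bool, what is visible of it).
The state is a dict: "t": time; "q": joint angles; "dq": joint speeds; "joint_torque": joint torques, N m; "tool_pos": TCP position; "orientation": TCP orientation; "force": force on the tool from outside, world axes, zero at the start; "wrist_torque": the same for the moment, N m; "opening": finger opening in m.
Only numpy, scipy, OpenCV 4.12 (cv2) and the standard library are available. Lean on these libraries where they do the work, as an engineer would, in place of code of your own. Each camera call takes 0.05 s, during which the arm holds its last target.

TASK

Take the telescoping gauge from its wooden rest and, with its plungers still locked in, push it gently down into the cylinder's bore until its bridge sits fully home on the copper spacer ring and you feel a firm push of about 10 N there (never more than 30 N). There turn the red lock to free the plungers so that they spring out against the bore wall, turn it back to lock them at that size, then draw the gauge out and hang it back on its rest with the reading kept. Leave the other things on the bench alone.

Things in the scene. Friction and masses are not known exactly. Their poses are not given: they have to be found in the camera images.
- gauge: Telescoping bore gauge, 0.22 kg, upright. Origin: centre of the underside of its bridge; z up along the stem. Bridge: flat aluminium bar 94 (x) x 34 (y) x 6 mm, z 0 to 6. Boss of 28 mm diameter z 6 to 12. Round steel handle z 12 to 58, then a thin neck and the red lock. Below the bridge a stem of 16 mm diameter and a brass head reach down to z = -70.
- gauge_grip (a point): Point on the gauge's axis in the middle of its steel handle (22 mm diameter), 40 mm above the underside of the bridge; x along the bridge, z up.
- lock_grip (a point): Middle of the red lock, a flat wing 34 mm long (its x), 12 mm thick (its y), 20 mm high, on the gauge's axis, 62 to 82 mm above the bridge's underside (this point at 72). Its axes turn with the lock; at lock angle 0 it lies along the bridge. The handle ends at 58 mm. A gripper that closes across the wing's thickness can straddle the wing to grip the handle below.
- lock (a joint): Angle of the red lock: 0 = fully locked (stop), 1.2 rad = free (stop); it grows counter-clockwise seen from above. The brake lets go of the plungers above about 0.4 rad; it needs about 0.05 N m and stays where it is left. Starts locked.
- tip_a (a point): Outer end of the steel plunger on the gauge's +y side, 63 mm below the bridge's underside. Locked in at the start, 22 to 24 mm from the axis; freed, a spring (1 to 2 N) drives it out, to 32 mm at most.
- tip_b (a point): The same for the plunger on the -y side. The distance from tip_a to tip_b is the gauge's reading.
- shoe_tip (a point): Outer end of the yellow centring shoe on the gauge's +x side, 43 mm below the bridge's underside, 30 mm off the axis; its twin is on the -x side. Always sprung: squeezing both past the bore's bevel takes about 10 to 15 N, then they drag at about 6 N. That is more than the gauge's weight: let go halfway, it stays there and must be pushed home.
- bore_mouth (a point): Centre of the bore in the cylinder's top face, 100 mm above the bench; z up. On that face lies a fixed copper spacer ring (68 mm inside, 100 mm outside), standing 2 to 24 mm above it: different each time, not measured, and the bridge seats on it. Fixed cylinder; round bore of 54 mm right through, bevelled from 66 mm at the face to 54 mm at 10 mm depth. The gauge goes in at any turn.
- rest_top (a point): Centre between the tops of the two posts of the fixed wooden gauge rest (base 130 x 80 x 12 mm), 90 mm above the bench. The cork-topped posts stand on its x axis, each 18 mm (x) x 60 mm (y), with a gap of 70 mm between them. The gauge hangs between them, its bridge along the rest's x axis across both posts, either way round.
- piston: Bystander: loose aluminium piston, 52 mm diameter, 58 mm high; origin at the centre of its underside.
- oil_can: Bystander: blue can, 54 mm diameter, 100 mm high; origin at the centre of its underside.
- bolt_jar: Bystander: jar with yellow cap, 56 mm diameter, 70 mm high; origin at the centre of its underside.
- wrench: Bystander: steel wrench 160 mm long lying on the bench along its x; origin under its middle.
- bridge: The gauge's flat bridge, part of the gauge and with the same origin and axes.
- barrel: The finned aluminium cylinder, 116 x 116 x 100 mm, fixed; origin at the centre of its underside.

How it is judged:
On the way, in this order (a step that is already met when the one before it is completed fails the run):
1. the gauge's bridge is pressed home on the spacer ring (more than 4 N on it; within 6 mm of the bore's centre, upright), plungers still locked in (reading below 50 mm) (z of gauge in the frame of bore_mouth below 0.027 m and horizontal distance between gauge and bore_mouth below 0.006 m and angle between gauge's own z axis and vertical below 0.06 rad and value of joint lock below 0.25 rad and distance between tip_a and tip_b below 0.05 m and contact force between bridge and anything else above 4 N), for 0.1 s.
2. the lock is turned to free (above 0.8 rad) and the plungers have sprung out to the bore wall, the gauge still home (z of gauge in the frame of bore_mouth below 0.027 m and horizontal distance between gauge and bore_mouth below 0.006 m and angle between gauge's own z axis and vertical below 0.06 rad and value of joint lock above 0.8 rad and distance between tip_a and tip_b between 0.052 and 0.056 m), for 0.2 s.
3. the lock is turned back (below 0.25 rad) with the plungers at the wall, the gauge still home (z of gauge in the frame of bore_mouth below 0.027 m and horizontal distance between gauge and bore_mouth below 0.006 m and angle between gauge's own z axis and vertical below 0.06 rad and value of joint lock below 0.25 rad and distance between tip_a and tip_b between 0.052 and 0.056 m), for 0.2 s.
4. the gauge is drawn clear above the cylinder, its reading kept between 52 and 56 mm (z of gauge in the frame of bore_mouth above 0.085 m and value of joint lock below 0.25 rad and distance between tip_a and tip_b between 0.052 and 0.056 m), for 0.1 s.
At the end, for the whole second after the job is handed in: The gauge hangs at rest on its wooden rest, bridge across both posts (origin within 12 mm of the rest's centre point, upright within 0.08 rad, bridge along the rest within 0.3 rad), lock at most 0.25 rad from locked, and the plunger tips 52 to 56 mm apart (the bore is 54 mm) (distance between gauge and rest_top below 0.012 m and angle between gauge's own z axis and vertical below 0.08 rad and angle between the x axis of gauge and the x axis of rest_top, either way round below 0.3 rad and value of joint lock below 0.25 rad and distance between tip_a and tip_b between 0.052 and 0.056 m and linear speed of gauge below 0.02 m/s); the robot touches nothing.
It fails at once if the bridge is pressed on the spacer ring or cylinder with more than 30 N (contact force between bridge and anything else above 30 N and horizontal distance between gauge and bore_mouth below 0.04 m).
It fails at once if the piston is pushed more than 20 mm (distance of piston from where it was at the start of the episode above 0.02 m).
It fails at once if the oil can is pushed more than 20 mm (distance of oil_can from where it was at the start of the episode above 0.02 m).
It fails at once if the bolt jar is pushed more than 20 mm (distance of bolt_jar from where it was at the start of the episode above 0.02 m).
It fails at once if the wrench is pushed more than 20 mm (distance of wrench from where it was at the start of the episode above 0.02 m).
It also fails if it takes over 72 s, if anything falls off the work surface, if the arm or the gripper's body presses on something with over 40 N, if the wrist force passes 120 N, or if a joint passes its speed limit or range.

## Working session

There is one attempt and no reset: what is moved stays moved. The work goes in short steps, Python scripts to look and compute and a tool call to move; the robot and the scene stay as the last step left them, time stands still between calls to the robot, and variables do not carry over. Pictures are saved under pics/ and viewed, and the job is handed in when it is done.

Besides the shell and the picture viewer there is one more tool, called after "Request:" by a JSON object that holds its "name" and its "arguments", one argument or row to a line. drive_tool: Moves the arm, as the interface text tells. Its arguments: {"type":"object","properties":{"plan":{"type":"array"},"newtons":{"type":"number"}},"required":["plan"]}

```bash
mkdir -p pics; ls; python3 - <<'E'
from plant import *
import plant,cv2,numpy as np
s=read_state(); print({k:np.round(v,3).tolist() for k,v in s.items()}); print(grasp_offset)
for n in ["scene","top","wrist"]:
    c=read_camera(n); print(n,c["K"],c["xyz"],c["attitude"],c.keys())
    cv2.imwrite(f"pics/{n}0.png",c["pixels"][:,:,::-1])
    if n!="wrist":
        for l in ["gauge","bridge","lock","barrel","bore_mouth","rest_top","lock_grip","gauge_grip","piston","oil_can","bolt_jar","wrench","tip_a","shoe_tip"]:
            try: print(l,[(np.round(r["at"],3).tolist(),round(r["p"],2)) for r in search_frame(c,l)[:3]])
            except Exception as e: print(l,e)
print(read_state()["t"])
E
```

```text
pics
{'t': 0.0, 'q': [-1.189, 0.131, 1.489, 0.0, 1.523, -0.085], 'dq': [-0.0, -0.0, 0.001, 0.001, 0.001, -0.003], 'joint_torque': [-0.001, -55.984, -49.176, 0.077, 0.036, -0.0], 'tool_pos': [0.27, -0.535, 0.218], 'orientation': [-3.055, -0.726, 0.0], 'force': [-0.747, 0.602, 1.079], 'wrist_torque': [-0.036, 0.009, 0.022], 'opening': 0.093}
0.0188
scene [[488.60536513   0.         323.86948049]
 [  0.         488.60536513 197.20053787]
 [  0.           0.           1.        ]] [ 1.17116022 -0.43373258  0.80794307] [0.75133057 0.34735091 0.83979599] dict_keys(['pixels', 'K', 'xyz', 'attitude', 'shot'])
gauge [([0.52, -0.193, 0.101], 0.66), ([0.522, 0.2, 0.066], 0.26)]
bridge [([0.538, -0.193, 0.096], 0.89)]
lock [([0.774, -0.218, 0.053], 0.33)]
barrel [([0.52, 0.199, 0.072], 0.97), ([0.733, 0.187, 0.051], 0.35)]
bore_mouth []
rest_top [([0.554, -0.2, 0.041], 0.88)]
lock_grip [([0.517, -0.191, 0.172], 0.7), ([0.518, 0.198, 0.073], 0.68)]
gauge_grip [([0.519, -0.194, 0.099], 0.9)]
piston [([0.772, -0.22, 0.054], 0.73)]
oil_can [([0.517, 0.204, 0.072], 0.31)]
bolt_jar [([0.737, 0.186, 0.
[... 652 characters left out ...]
], 0.63)]
lock_grip [([0.507, -0.182, 0.173], 0.47)]
gauge_grip [([0.509, -0.181, 0.097], 0.75), ([0.583, 0.01, 0.004], 0.68)]
piston [([0.758, -0.203, 0.058], 0.67), ([0.504, -0.181, 0.172], 0.55)]
oil_can [([0.733, -0.016, 0.1], 0.64), ([0.502, -0.182, 0.099], 0.43)]
bolt_jar [([0.719, 0.202, 0.07], 0.72), ([0.514, -0.169, 0.01], 0.41)]
wrench [([0.587, 0.011, 0.007], 0.58), ([0.756, -0.202, 0.059], 0.36)]
tip_a []
shoe_tip []
wrist [[339.11781456   0.         317.59109707]
 [  0.         339.11781456 197.92153007]
 [  0.           0.           1.        ]] [ 0.33474456 -0.50407549  0.38469269] [-0.23334329  0.14408703 -1.09850379] dict_keys(['pixels', 'K', 'xyz', 'attitude', 'shot'])
1.55
```

View pictures.

View pics/scene0.png

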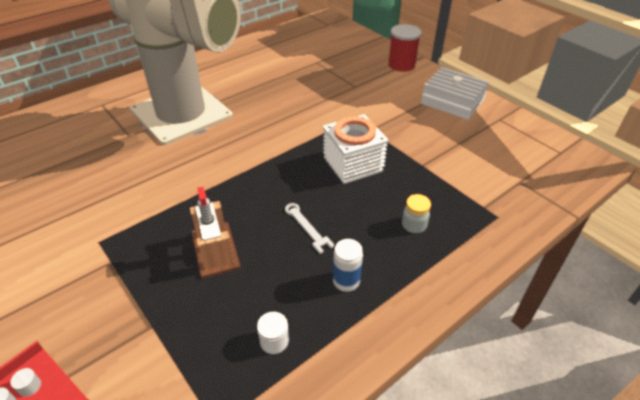

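View pics/top0.png

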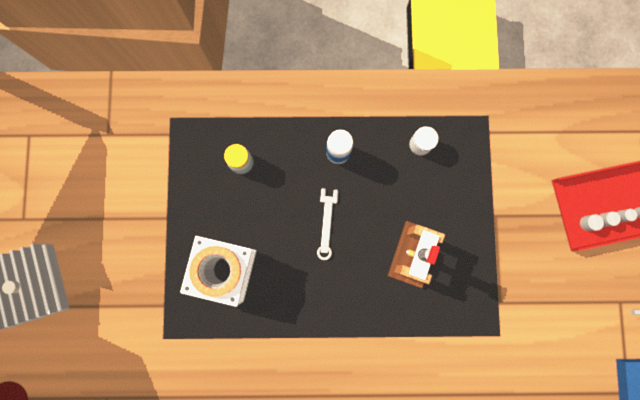

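View pics/wrist0.png

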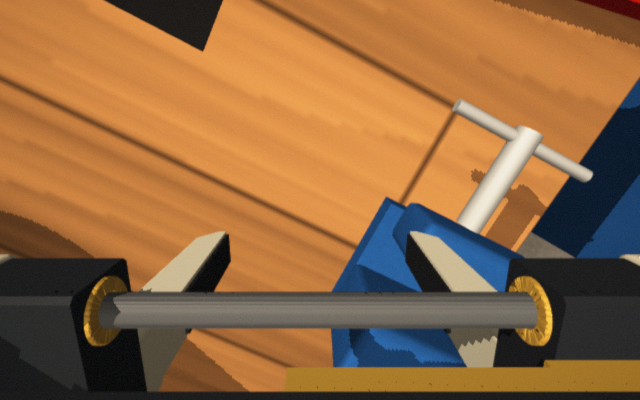

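```bash
cat > h.py <<'E'
import numpy as np,cv2
from scipy.spatial.transform import Rotation as R
C={'scene':(488.60536513,323.86948049,197.20053787,[1.17116022,-0.43373258,0.80794307],[0.75133057,0.34735091,0.83979599]),
'top':(439.89985775,317.87175748,205.91390028,[0.5072157,0.03150534,0.98982334],[0.08651471,-0.09258516,-1.57656218])}
def cam(n):
    f,cx,cy,p,a=C[n]; return f,cx,cy,np.array(p),R.from_rotvec(a).as_matrix()
def tup(c):
    return c["K"][0,0],c["K"][0,2],c["K"][1,2],np.array(c["xyz"]),R.from_rotvec(c["attitude"]).as_matrix()
def proj(c,P):
    f,cx,cy,p,M=c; q=(np.atleast_2d(P)-p)@M; return np.c_[cx+f*q[:,0]/-q[:,2],cy-f*q[:,1]/-q[:,2]]
def ray(c,u,v):
    f,cx,cy,p,M=c; d=M@np.array([(u-cx)/f,-(v-cy)/f,-1]); return p,d
def atz(c,u,v,z):
    p,d=ray(c,u,v); return p+d*(z-p[2])/d[2]
def tri(*rs):
    A=np.zeros((3,3));b=np.zeros(3)
    for p,d in rs:
        d=d/np.linalg.norm(d);Q=np.eye(3)-np.outer(d,d);A+=Q;b+=Q@p
    x=np.linalg.solve(A,b); return x,[np.linalg.norm((np.eye(3)-np.outer(d,d)/(d@d))@(x-p)) for p,d in rs]
E
python3 - <<'E'
import cv2
for n,boxes in {"scene":[(170,170,260,290),(310,100,400,190)],"top":[(375,205,465,295),(170,225,270,315)]}.items():
    im=cv2.imread(f"pics/{n}0.png")
    for i,(a,b,c,d) in enumerate(boxes):
        cv2.imwrite(f"pics/{n}0c{i}.png",cv2.resize(im[b:d,a:c],None,fx=5,fy=5,interpolation=cv2.INTER_CUBIC))
ims=[cv2.resize(cv2.imread(f"pics/{n}0c{i}.png"),(400,300 if 0 else 400)) for n in("scene","top") for i in (0,1)]
E
```

```text
(no output)
```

View pics/scene0c0.png

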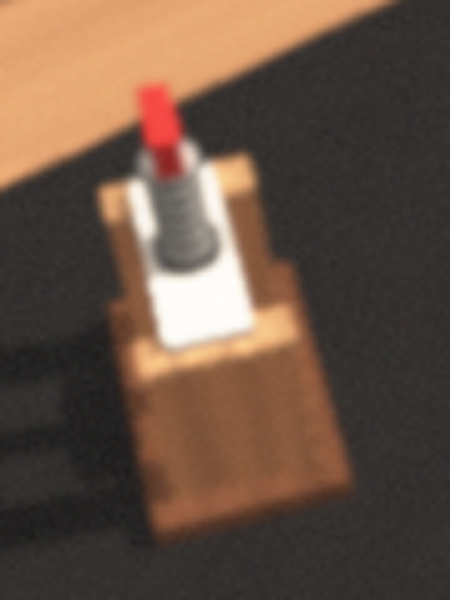

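View pics/scene0c1.png

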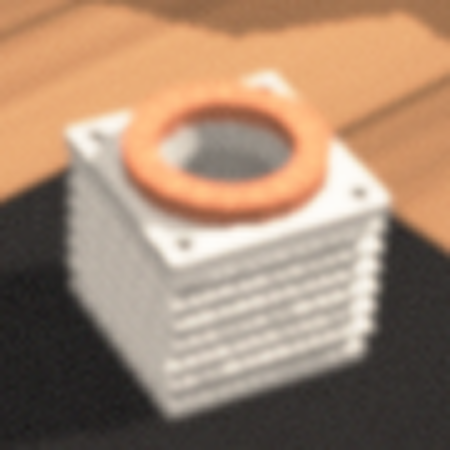

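View pics/top0c0.png

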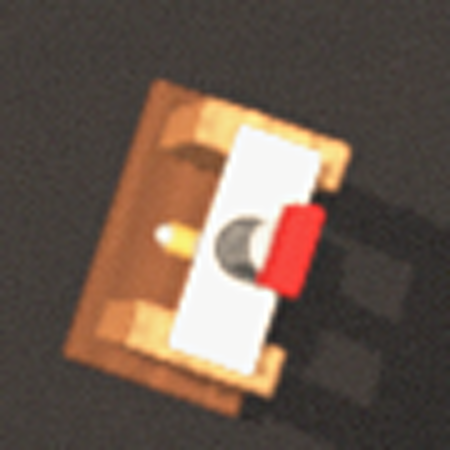

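View pics/top0c1.png

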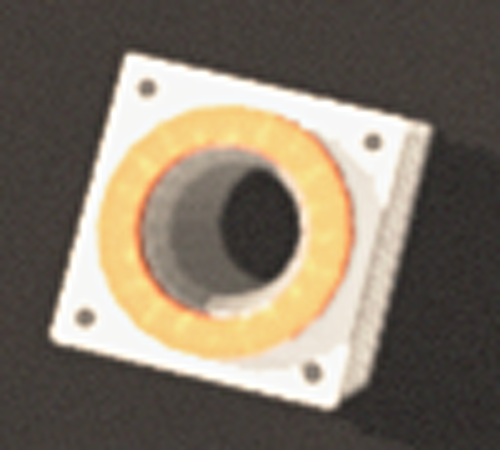

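```bash
cat > m.py <<'E'
from h import *
t=cam('top');s=cam('scene')
g=lambda c,o:[(o[0]+x/5-.4,o[1]+y/5-.4) for x,y in c]
br=g([(240,124),(320,152),(255,375),(170,345)],(375,205))
wing=g([(290,203),(326,210),(298,298),(262,288)],(375,205))
bar=g([(128,52),(405,125),(335,410),(50,340)],(170,225))
for n,c,z in(("bridge",br,.096),("wing",wing,.172),("barrel",bar,.1)):
    P=np.array([atz(t,u,v,z) for u,v in c]); e=[np.linalg.norm(P[i]-P[(i+1)%4]) for i in range(4)]
    d=(P[2]+P[3]-P[0]-P[1])/2; print(n,P.mean(0).round(4),np.round(e,4),"ang long",np.arctan2(d[1],d[0]))
# scene
sbar=g([(65,133),(270,70),(392,198),(175,268)],(310,100))
for z in(.1,):
    P=np.array([atz(s,u,v,z) for u,v in sbar]); e=[np.linalg.norm(P[i]-P[(i+1)%4]) for i in range(4)];d=(P[2]+P[3]-P[0]-P[1])/2
    print("scene barrel",P.mean(0).round(4),np.round(e,4),np.arctan2(d[1],d[0]))
sbr=g([(128,195),(212,160),(255,330),(165,347)],(170,170))
for z in(.096,):
    P=np.array([atz(s,u,v,z) for u,v in sbr]); print("scene bridge",P.mean(0).round(4),P.round(3).tolist())
# triangulate corners
A=[tri(ray(t,*a),ray(s,*b)) for a,b in zip(wing[:0],[])]
for i,j in((0,3),): pass
# barrel tri: match by world position
Pt=[atz(t,u,v,.1) for u,v in bar];Ps=[atz(s,u,v,.1) for u,v in sbar]
for i,p in enumerate(Pt):
    j=int(np.argmin([np.linalg.norm(p-q) for q in Ps])); print(i,j,tri(ray(t,*bar[i]),ray(s,*sbar[j])))
Pt=[atz(t,u,v,.096) for u,v in br];Ps=[atz(s,u,v,.096) for u,v in sbr]
for i,p in enumerate(Pt):
    j=int(np.argmin([np.linalg.norm(p-q) for q in Ps])); print(i,j,tri(ray(t,*br[i]),ray(s,*sbr[j])))
# ring top: top ellipse outer extents, scene outer ellipse
rt=g([(227,232)],(170,225))[0]; rs=g([(226,148)],(310,100))[0]
print("ring", tri(ray(t,*rt),ray(s,*rs)))
E
python3 m.py
```

```text
bridge [ 0.5095 -0.1859  0.096 ] [0.0342 0.094  0.0359 0.094 ] ang long 2.8118051605083325
wing [ 0.5087 -0.185   0.172 ] [0.0135 0.0343 0.0137 0.0332] ang long 2.7918811668469234
barrel [0.48   0.2335 0.1   ] [0.1161 0.1154 0.1171 0.1177] ang long 2.903641264378764
scene barrel [0.4809 0.2341 0.1   ] [0.1176 0.1178 0.118  0.1161] -0.23081507055792466
scene bridge [ 0.5121 -0.1867  0.096 ] [[0.467, -0.189, 0.096], [0.47, -0.152, 0.096], [0.563, -0.187, 0.096], [0.549, -0.218, 0.096]]
0 2 (array([0.55194524, 0.27556607, 0.10230297]), [np.float64(0.0005152484412104665), np.float64(0.0005152484412104425)])
1 3 (array([0.52212463, 0.16491466, 0.09680578]), [np.float64(0.0008958285736899034), np.float64(0.000895828573690053)])
2 0 (array([0.40939577, 0.19141102, 0.09747924]), [np.float64(0.0007070824833266896), np.float64(0.0007070824833266713)])
3 1 (array([0.43754575, 0.30324746, 0.1020172 ]), [np.float64(0.00020956718705045728), np.float64(0.00020956718705035401)])
0 2 (array([ 0.55999967, -0.18575634,  0.09281689]), [np.float64(4.8790623002832386e-05), np.float64(4.8790623002681364e-05)])
1 3 (array([ 0.54806144, -0.21766343,  0.09507312]), [np.float64(0.0002739881026984128), np.float64(0.0002739881026984271)])
2 0 (array([ 0.45920773, -0.18805482,  0.08942038]), [np.float64(0.0012428041726317424), np.float64(0.0012428041726316396)])
3 1 (array([ 0.47130344, -0.15321348,  0.09733201]), [np.float64(0.000293842336867493), np.float64(0.0002938423368676171)])
ring (array([0.48033979, 0.23299493, 0.10987811]), [np.float64(0.0009287434439056139), np.float64(0.0009287434439055844)])
```

Request:
{"name": "drive_tool", "arguments": {
  "plan": [
    {"claw":0,"linear":[0,0,-0.8],"angular":[0,0,9.2]},
    {"claw":0,"linear":[0,0,-0.8],"angular":[0,0,9.2]},
    {"claw":0,"linear":[0,0,-0.8],"angular":[0,0,9.2]},
    {"claw":0,"linear":[0,0,-0.8],"angular":[0,0,9.2]},
    {"claw":0,"linear":[0,0,0],"angular":[0,0,9.4]}
  ],
  "newtons": 50
}}

```text
t: 2.17
tool_pos: [0.2702, -0.5362, 0.2516]
orientation: [3.094, -0.539, 0.001]
force: [0.2, -0.5, -0.5]
opening: 0.0928
```

Request:
{"name": "drive_tool", "arguments": {
  "plan": [
    {"claw":0,"linear":[1.09,-4.09,0],"angular":[0,0,0]},
    {"claw":0,"linear":[1.09,-4.09,0],"angular":[0,0,0]},
    {"claw":0,"linear":[1.09,-4.09,0],"angular":[0,0,0]},
    {"claw":0,"linear":[1.09,-4.09,0],"angular":[0,0,0]},
    {"claw":0,"linear":[1.09,-4.09,0],"angular":[0,0,0]},
    {"claw":0,"linear":[1.09,-4.09,0],"angular":[0,0,0]},
    {"claw":0,"linear":[1.09,-4.09,0],"angular":[0,0,0]},
    {"claw":0,"linear":[1.09,-4.09,0],"angular":[0,0,0]},
    {"claw":0,"linear":[1.09,-4.09,0],"angular":[0,0,0]},
    {"claw":0,"linear":[1.09,-4.09,0],"angular":[0,0,0]},
    {"claw":0,"linear":[0,0,0],"angular":[0,0,0]},
    {"claw":0,"linear":[0,0,0],"angular":[0,0,0]}
  ]
}}

```text
t: 3.68
tool_pos: [0.5088, -0.1867, 0.2506]
orientation: [3.096, -0.53, -0.0]
force: [0.1, -0.7, -0.8]
opening: 0.0929
```

```bash
cat >> h.py <<'E'
def st():
    from plant import read_state
    s=read_state(); M=R.from_rotvec(s["orientation"]).as_matrix()
    print("t",s["t"],"tcp",np.round(s["tool_pos"],4),"yawx",round(np.arctan2(M[1,0],M[0,0]),4),"zax",M[:,2].round(4),"q",np.round(s["q"],3),"F",np.round(s["force"],2),"T",np.round(s["wrist_torque"],3),"op",round(s["opening"],4))
    return s,M
def shot(n,f):
    from plant import read_camera
    import pickle
    c=read_camera(n); cv2.imwrite(f"pics/{f}.png",c["pixels"][:,:,::-1]); pickle.dump(c,open(f"pics/{f}.pkl","wb")); return c
E
python3 - <<'E'
from h import *
st(); c=shot("wrist","w1"); print(c["xyz"],c["attitude"])
print(proj(tup(c),[[.5095,-.186,.172]]))
E
```

```text
t 3.675 tcp [ 0.5088 -0.1867  0.2506] yawx -0.3389 zax [-4.e-04 -3.e-04 -1.e+00] q [-0.446 -0.038  1.604 -0.     1.576  1.464] F [ 0.1  -0.67 -0.75] T [ 0.036 -0.024 -0.009] op 0.0929
[ 0.57718262 -0.21083226  0.4166425 ] [-0.17602346  0.24940008 -1.89840497]
[[316.54357661 206.55653596]]
```

View pics/w1.png

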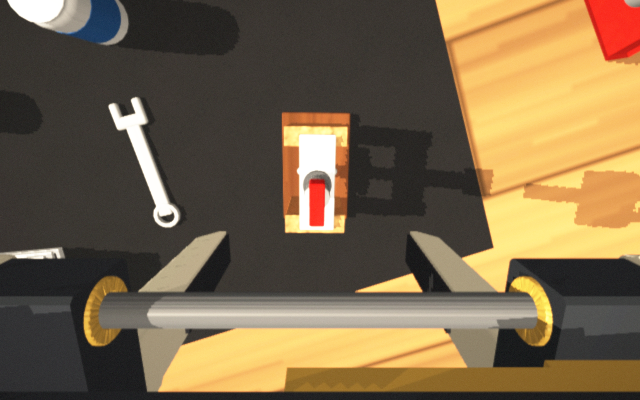

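```bash
python3 - <<'E'
from h import *
import pickle
c=pickle.load(open("pics/w1.pkl","rb")); w=tup(c); t=cam('top')
wing=np.mean([(375+x/5-.4,205+y/5-.4) for x,y in [(290,203),(326,210),(298,298),(262,288)]],0)
print(tri(ray(w,317.5,203),ray(t,*wing)))
b1=(375+(240+320)/2/5-.4,205+(124+152)/2/5-.4)
print("bridge far end",tri(ray(w,317.5,135.5),ray(t,*b1)))
E
python3 - <<'E'
import cv2
im=cv2.imread("pics/w1.png")[100:250,260:380];cv2.imwrite("pics/w1c.png",cv2.resize(im,None,fx=4,fy=4,interpolation=cv2.INTER_CUBIC))
E
```

```text
(array([ 0.50905721, -0.18704296,  0.1630059 ]), [np.float64(0.0005065858285462081), np.float64(0.0005065858285461557)])
bridge far end (array([ 0.5536013 , -0.20193733,  0.0936709 ]), [np.float64(0.0005382110697939145), np.float64(0.0005382110697939499)])
```

View pics/w1c.png

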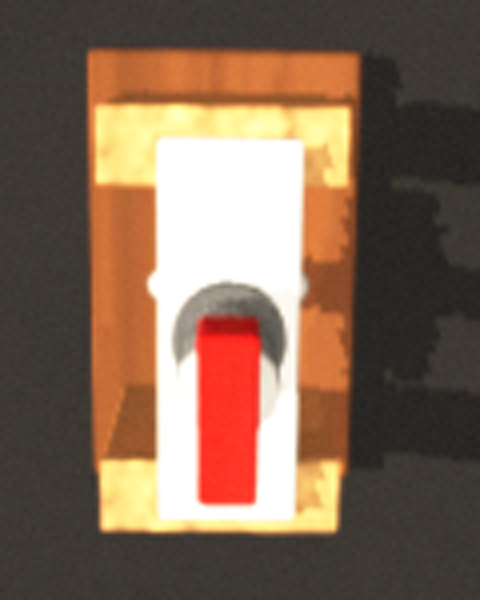

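Request:
{"name": "drive_tool", "arguments": {
  "plan": [
    {"claw":0,"linear":[0,-0.08,2.5],"angular":[0,0,0]},
    {"claw":0,"linear":[0,0,2.5],"angular":[0,0,0]},
    {"claw":0,"linear":[0,0,2.5],"angular":[0,0,0]},
    {"claw":0,"linear":[0,0,2.5],"angular":[0,0,0]},
    {"claw":0,"linear":[0,0,2.0],"angular":[0,0,0]},
    {"claw":0,"linear":[0,0,1.3],"angular":[0,0,0]},
    {"claw":0,"linear":[0,0,0.5],"angular":[0,0,0]},
    {"claw":0,"linear":[0,0,0],"angular":[0,0,0]}
  ]
}}

```text
t: 4.72
tool_pos: [0.5095, -0.1858, 0.1129]
orientation: [3.096, -0.531, 0.0]
force: [-0.3, 0.2, 1.6]
opening: 0.093
```

```bash
python3 - <<'E'
from h import *
st(); shot("wrist","w2")
E
```

```text
t 4.725 tcp [ 0.5095 -0.1858  0.1129] yawx -0.3396 zax [ 2.e-04 -1.e-04 -1.e+00] q [-0.444  0.051  1.77   0.     1.321  1.466] F [-0.26  0.22  1.56] T [ 0.056  0.051 -0.005] op 0.093
```

View pics/w2.png

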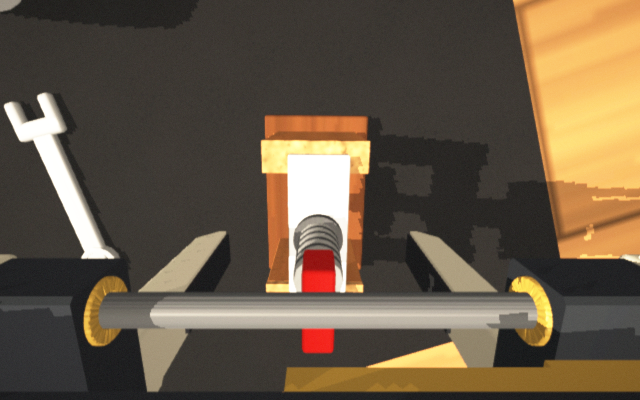

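Request:
{"name": "drive_tool", "arguments": {
  "plan": [
    {"claw":1,"linear":[0,0,0],"angular":[0,0,0]},
    {"claw":1,"linear":[0,0,0],"angular":[0,0,0]},
    {"claw":1,"linear":[0,0,0],"angular":[0,0,0]},
    {"claw":1,"linear":[0,0,0],"angular":[0,0,0]},
    {"claw":1,"linear":[0,0,0],"angular":[0,0,0]},
    {"claw":1,"linear":[0,0,0],"angular":[0,0,0]},
    {"claw":1,"linear":[0,0,0],"angular":[0,0,0]},
    {"claw":1,"linear":[0,0,0],"angular":[0,0,0]}
  ],
  "newtons": 50
}}

```text
t: 5.78
tool_pos: [0.5093, -0.1858, 0.1126]
orientation: [3.096, -0.531, -0.0]
force: [-0.5, 0.0, 0.7]
opening: 0.0211
```

Request:
{"name": "drive_tool", "arguments": {
  "plan": [
    {"claw":1,"linear":[0,0,-0.5],"angular":[0,0,0]},
    {"claw":1,"linear":[0,0,-1.0],"angular":[0,0,0]},
    {"claw":1,"linear":[0,0,0],"angular":[0,0,0]}
  ]
}}

```text
t: 6.15
tool_pos: [0.5101, -0.1861, 0.1291]
orientation: [3.096, -0.531, 0.003]
force: [0.4, 0.3, -2.7]
opening: 0.0214
```

```bash
python3 - <<'E'
from h import *
st(); shot("scene","s2")
E
```

```text
t 6.15 tcp [ 0.5101 -0.1861  0.1291] yawx -0.3396 zax [ 2.e-03 -9.e-04 -1.e+00] q [-0.444  0.035  1.755  0.     1.349  1.466] F [ 0.36  0.35 -2.74] T [ 0.038  0.022 -0.005] op 0.0214
```

View pics/s2.png

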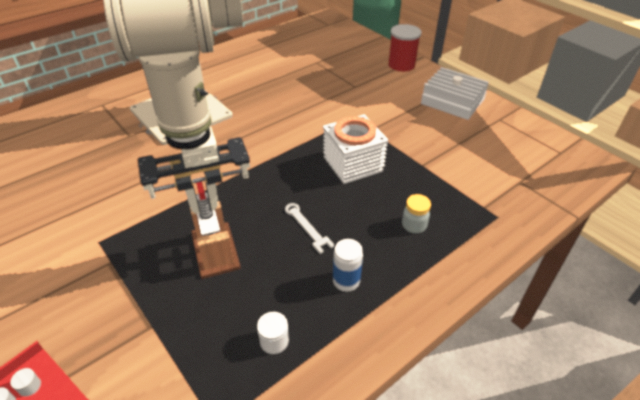

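Request:
{"name": "drive_tool", "arguments": {
  "plan": [
    {"claw":1,"linear":[0,0,-3],"angular":[0,0,0]},
    {"claw":1,"linear":[0,0,-4],"angular":[0,0,0]},
    {"claw":1,"linear":[0,0,-4],"angular":[0,0,0]},
    {"claw":1,"linear":[-0.84,-1.93,-3],"angular":[0,0,0]},
    {"claw":1,"linear":[-1.68,-3.86,0],"angular":[0,0,0]},
    {"claw":1,"linear":[-1.68,-3.86,0],"angular":[0,0,0]},
    {"claw":1,"linear":[-1.68,-3.86,0],"angular":[0,0,0]},
    {"claw":1,"linear":[-1.68,-3.86,0],"angular":[0,0,0]},
    {"claw":1,"linear":[-1.68,-3.86,0],"angular":[0,0,0]},
    {"claw":1,"linear":[-1.68,-3.86,0],"angular":[0,0,0]},
    {"claw":1,"linear":[-0.84,-1.93,0],"angular":[0,0,0]},
    {"claw":1,"linear":[0,0,0],"angular":[0,0,0]}
  ]
}}

```text
t: 7.7
tool_pos: [0.488, 0.1095, 0.2674]
orientation: [-3.097, 0.527, 0.001]
force: [0.2, -0.0, -2.5]
opening: 0.0214
```

```bash
python3 - <<'E'
from h import *
st(); c=shot("wrist","w3"); print(c["xyz"],c["attitude"])
print(proj(tup(c),[[.4803,.2337,.1],[.4803,.2337,.11]]))
E
```

```text
t 7.7 tcp [0.488  0.1095 0.2674] yawx -0.3369 zax [-4.e-04  1.e-04 -1.e+00] q [ 0.118 -0.157  1.685  0.     1.614  2.026] F [ 0.2  -0.02 -2.54] T [ 0.065  0.02  -0.024] op 0.0214
[0.556434   0.08545061 0.43343378] [-0.17594035  0.24964517 -1.89631403]
[[207.82912769 227.38764452]
 [204.73830117 230.76421672]]
```

View pics/w3.png

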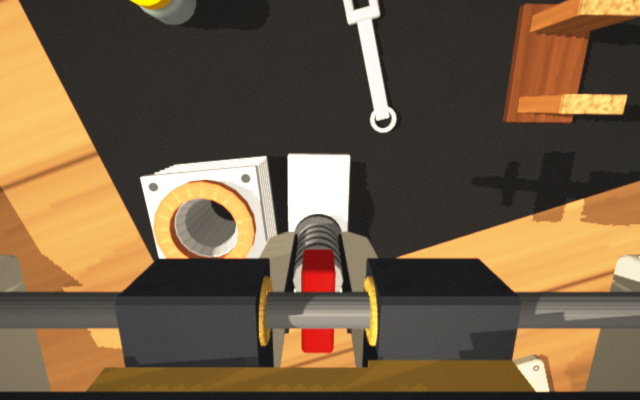

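```bash
cat > ring.py <<'E'
from h import *
import pickle
from scipy.optimize import minimize
V=[]
for f,c in(("scene0",cam('scene')),("top0",cam('top')),("w3",tup(pickle.load(open("pics/w3.pkl","rb"))))):
    im=cv2.imread(f"pics/{f}.png"); hsv=cv2.cvtColor(im,cv2.COLOR_BGR2HSV)
    m=((hsv[:,:,0]<25)&(hsv[:,:,1]>90)&(hsv[:,:,2]>110))
    cc=proj(c,[[.48,.234,.105]])[0]; rad=58 if f=="w3" else 34
    yy,xx=np.mgrid[:400,:640]; m&=np.hypot(xx-cc[0],yy-cc[1])<rad
    if f=="w3": m[258:]=False
    V.append((f,c,m,cc,rad)); print(f,m.sum(),cc)
a=np.linspace(0,2*np.pi,73)[:-1]; K=4
def render(c,x,y,h,f):
    def pr(r,z): return proj(c,np.c_[x+r*np.cos(a),y+r*np.sin(a),np.full(72,z)])
    S=lambda p:np.round((p)*16*K/K).astype(np.int32)
    o=np.zeros((400,640),np.uint8)
    P=np.r_[pr(.05,.1),pr(.05,.1+h)].astype(np.float32)
    cv2.fillConvexPoly(o,(cv2.convexHull(P)*16).round().astype(np.int32),255,cv2.LINE_AA,4)
    i1=np.zeros_like(o);cv2.fillConvexPoly(i1,(pr(.034,.1+h)*16).round().astype(np.int32),255,cv2.LINE_AA,4)
    i2=np.zeros_like(o);cv2.fillConvexPoly(i2,(pr(.034,.1)*16).round().astype(np.int32),255,cv2.LINE_AA,4)
    r=o.astype(float)-np.minimum(i1,i2)
    if f=="w3": r[258:]=0
    return r/255
def cost(p,vs=(0,1,2)):
    x,y,h=p; return sum(np.abs(render(V[i][1],x,y,h,V[i][0])-V[i][2]).sum()/V[i][2].sum() for i in vs)
for vs in((0,1,2),(0,),(1,),(2,)):
    b=None
    for h0 in(.004,.010,.018):
        r=minimize(cost,[.48,.234,h0],args=(vs,),method="Nelder-Mead",options=dict(initial_simplex=[[.48,.234,h0],[.485,.234,h0],[.48,.239,h0],[.48,.234,h0+.005]]))
        if b is None or r.fun<b.fun:b=r
    print(vs,b.x.round(4),round(b.fun,3))
E
python3 ring.py
```

```text
scene0 1903 [354.52812771 130.68585037]
top0 1101 [214.67330387 270.81860079]
w3 3757 [206.15820157 229.40302587]
(0, 1, 2) [0.4804 0.2338 0.0131] 1.006
(0,) [0.4753 0.2389 0.0624] 0.385
(1,) [ 0.4798  0.2356 -0.008 ] 0.14
(2,) [0.4807 0.2342 0.0121] 0.071
```

Request:
{"name": "drive_tool", "arguments": {
  "plan": [
    {"claw":1,"linear":[-0.8,-1.92,0],"angular":[0,0,0]},
    {"claw":1,"linear":[-0.8,-1.92,0],"angular":[0,0,0]},
    {"claw":1,"linear":[-0.8,-1.92,0],"angular":[0,0,0]},
    {"claw":1,"linear":[-0.8,-1.92,0],"angular":[0,0,0]},
    {"claw":1,"linear":[-0.8,-1.92,0],"angular":[0,0,0]},
    {"claw":1,"linear":[-0.8,-1.92,0],"angular":[0,0,0]},
    {"claw":1,"linear":[0,0,0],"angular":[0,0,0]},
    {"claw":1,"linear":[0,0,0],"angular":[0,0,0]}
  ]
}}

```text
t: 8.75
tool_pos: [0.4818, 0.2317, 0.2675]
orientation: [3.096, -0.532, 0.0]
force: [-0.7, -1.3, -3.3]
opening: 0.0215
```

```bash
python3 - <<'E'
from h import *
s,M=st(); c=shot("wrist","w4");shot("top","t4");shot("scene","s4")
p=np.array(s["tool_pos"]); k=tup(c)
# predicted wing corners/bridge corners if gauge axis = TCP axis, gauge z = tcp-.0226
x=M[:,0];y=M[:,1];z=-M[:,2]
for n,P in(("wing top",[(sx*.017,sy*.006,.082) for sx in(-1,1) for sy in(-1,1)]),("bridge top",[(sx*.047,sy*.017,.006) for sx in(-1,1) for sy in(-1,1)])):
    W=np.array([p-.0226*z+a*x+b*y+h*z for a,b,h in P]); print(n,proj(k,W).round(1).tolist()); print("  top",proj(cam('top'),W).round(1).tolist()); print("  scene",proj(cam('scene'),W).round(1).tolist())
im=[cv2.imread(f"pics/{n}4.png") for n in "wts"]
o=np.hstack([cv2.resize(im[0][140:400,200:440],None,fx=2,fy=2),]);cv2.imwrite("pics/w4c.png",o)
a=cv2.resize(im[1][210:310,160:260],None,fx=4,fy=4,interpolation=2);b=cv2.resize(im[2][60:160,300:400],None,fx=4,fy=4,interpolation=2);cv2.imwrite("pics/ts4c.png",np.hstack([a,b]))
E
```

```text
t 8.75 tcp [0.4818 0.2317 0.2675] yawx -0.3404 zax [-1.e-04 -7.e-04 -1.e+00] q [ 3.530e-01 -6.200e-02  1.597e+00 -1.000e-03  1.607e+00  2.264e+00] F [-0.73 -1.32 -3.29] T [ 0.078 -0.023 -0.006] op 0.0215
wing top [[301.6, 356.3], [333.8, 356.3], [300.3, 273.2], [334.9, 273.2]]
  top [[174.1, 284.1], [181.7, 286.8], [182.3, 262.3], [189.9, 264.9]]
  scene [[359.3, 41.1], [354.1, 42.0], [365.7, 48.4], [360.3, 49.3]]
bridge top [[290.0, 309.6], [345.6, 309.6], [286.1, 156.2], [349.1, 156.1]]
  top [[176.1, 296.4], [195.4, 303.3], [196.4, 242.4], [215.5, 249.1]]
  scene [[356.7, 66.1], [342.7, 68.5], [373.5, 86.9], [358.8, 89.7]]
```

View pics/w4c.png

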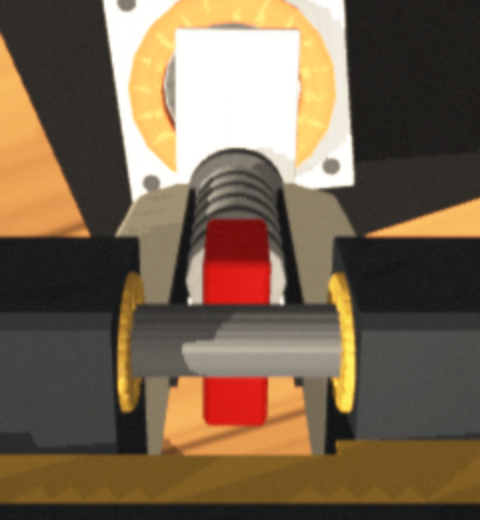

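View pics/ts4c.png

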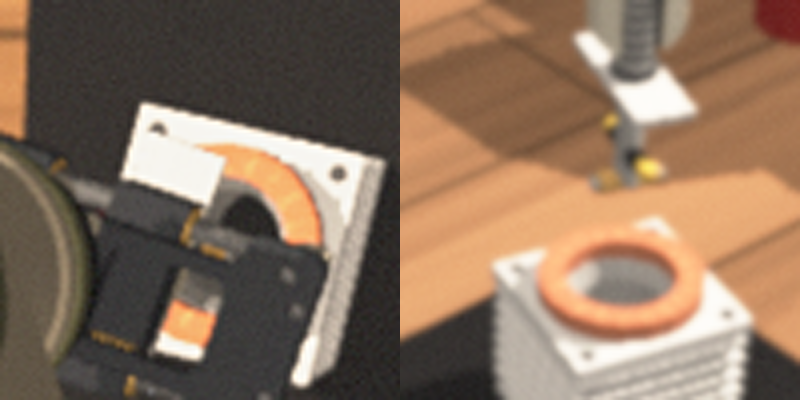

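Request:
{"name": "drive_tool", "arguments": {
  "plan": [
    {"claw":1,"linear":[-0.3,-0.2,1.5],"angular":[0,0,0]},
    {"claw":1,"linear":[0,0,1.5],"angular":[0,0,0]},
    {"claw":1,"linear":[0,0,1.5],"angular":[0,0,0]},
    {"claw":1,"linear":[0,0,1.5],"angular":[0,0,0]},
    {"claw":1,"linear":[0,0,1.5],"angular":[0,0,0]},
    {"claw":1,"linear":[0,0,1.0],"angular":[0,0,0]},
    {"claw":1,"linear":[0,0,0],"angular":[0,0,0]},
    {"claw":1,"linear":[0,0,0],"angular":[0,0,0]}
  ],
  "newtons": 60
}}

```text
t: 9.9
tool_pos: [0.4797, 0.2359, 0.1833]
orientation: [-3.096, 0.531, -0.001]
force: [-0.5, -0.2, -2.7]
opening: 0.0213
```

```bash
python3 - <<'E'
from h import *
s,M=st(); shot("scene","s5")
im=cv2.imread("pics/s5.png");cv2.imwrite("pics/s5c.png",cv2.resize(im[60:190,280:430],None,fx=4,fy=4,interpolation=2))
E
```

```text
t 9.9 tcp [0.4797 0.2359 0.1833] yawx -0.3395 zax [ 9.e-04  4.e-04 -1.e+00] q [ 0.361 -0.029  1.717  0.     1.452  2.271] F [-0.45 -0.18 -2.69] T [ 0.031  0.039 -0.008] op 0.0213
```

View pics/s5c.png

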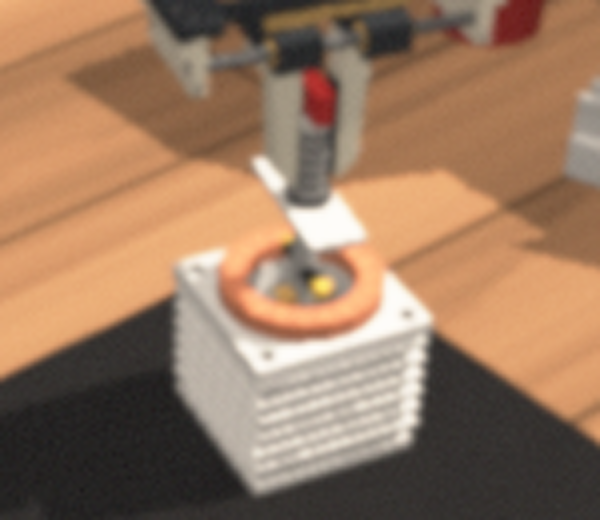

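Request:
{"name": "drive_tool", "arguments": {
  "plan": [
    {"claw":1,"linear":[0,0.08,0.5],"angular":[0,0,0]},
    {"claw":1,"linear":[0,0,0.5],"angular":[0,0,0]},
    {"claw":1,"linear":[0,0,0.5],"angular":[0,0,0]},
    {"claw":1,"linear":[0,0,0.3],"angular":[0,0,0]},
    {"claw":1,"linear":[0,0,0.3],"angular":[0,0,0]},
    {"claw":1,"linear":[0,0,0.3],"angular":[0,0,0]},
    {"claw":1,"linear":[0,0,0],"angular":[0,0,0]}
  ]
}}

```text
t: 10.82
tool_pos: [0.4799, 0.2352, 0.1596]
orientation: [-3.095, 0.531, -0.003]
force: [2.3, -0.5, 2.9]
opening: 0.0212
```

```bash
python3 - <<'E'
from h import *
s,M=st()
E
```

```text
t 10.825 tcp [0.4799 0.2352 0.1596] yawx -0.3396 zax [ 2.1e-03  7.0e-04 -1.0e+00] q [ 0.36  -0.014  1.746 -0.     1.407  2.27 ] F [ 2.27 -0.53  2.88] T [-0.039 -0.392 -0.029] op 0.0212
```

Request:
{"name": "drive_tool", "arguments": {
  "plan": [
    {"claw":1,"linear":[0.06,0,0.2],"angular":[0,0,0]},
    {"claw":1,"linear":[0,0,0.2],"angular":[0,0,0]},
    {"claw":1,"linear":[0,0,0.2],"angular":[0,0,0]},
    {"claw":1,"linear":[0,0,0],"angular":[0,0,0]}
  ]
}}

```text
t: 11.32
tool_pos: [0.4797, 0.235, 0.1524]
orientation: [-3.096, 0.531, -0.0]
force: [1.2, 1.1, -1.3]
opening: 0.0212
```

```bash
python3 - <<'E'
from h import *
s,M=st()
E
```

```text
t 11.325 tcp [0.4797 0.235  0.1524] yawx -0.3395 zax [ 1.e-04  4.e-04 -1.e+00] q [ 0.359 -0.007  1.753  0.     1.395  2.27 ] F [ 1.23  1.11 -1.32] T [ 0.288 -0.586  0.007] op 0.0212
```

Request:
{"name": "drive_tool", "arguments": {
  "plan": [
    {"claw":1,"linear":[0,0,0.25],"angular":[0,0,0]},
    {"claw":1,"linear":[0,0,0.25],"angular":[0,0,0]},
    {"claw":1,"linear":[0,0,0.25],"angular":[0,0,0]}
  ]
}}

```text
t: 11.7
tool_pos: [0.4798, 0.2347, 0.1451]
orientation: [3.096, -0.531, 0.001]
force: [1.9, -0.2, 5.1]
opening: 0.0209
```

```bash
python3 - <<'E'
from h import *
s,M=st(); shot("scene","s6")
im=cv2.imread("pics/s6.png");cv2.imwrite("pics/s6c.png",cv2.resize(im[60:190,280:430],None,fx=4,fy=4,interpolation=2))
E
```

```text
t 11.7 tcp [0.4798 0.2347 0.1451] yawx -0.3396 zax [ 3.e-04 -1.e-04 -1.e+00] q [ 3.590e-01 -1.000e-03  1.761e+00 -0.000e+00  1.381e+00  2.270e+00] F [ 1.94 -0.15  5.13] T [-0.132 -0.303 -0.023] op 0.0209
```

View pics/s6c.png

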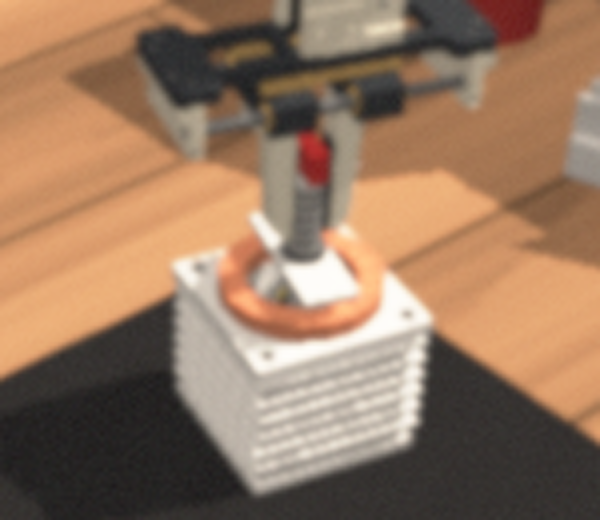

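Request:
{"name": "drive_tool", "arguments": {
  "plan": [
    {"claw":1,"linear":[0,0,0.2],"angular":[0,0,0]},
    {"claw":1,"linear":[0,0,0.2],"angular":[0,0,0]}
  ]
}}

```text
t: 12.0
tool_pos: [0.4797, 0.2347, 0.1411]
orientation: [3.096, -0.531, 0.0]
force: [1.2, -1.1, 4.5]
opening: 0.0208
```

Request:
{"name": "drive_tool", "arguments": {
  "plan": [
    {"claw":1,"linear":[0,0,0.15],"angular":[0,0,0]},
    {"claw":1,"linear":[0,0,0.15],"angular":[0,0,0]}
  ]
}}

```text
t: 12.25
tool_pos: [0.4797, 0.2347, 0.138]
orientation: [3.096, -0.531, -0.0]
force: [0.9, -0.5, 4.3]
opening: 0.0213
```

Request:
{"name": "drive_tool", "arguments": {
  "plan": [
    {"claw":1,"linear":[0,0,0.12],"angular":[0,0,0]}
  ]
}}

```text
t: 12.38
tool_pos: [0.4797, 0.2348, 0.1368]
orientation: [3.096, -0.531, -0.0]
force: [1.3, -0.9, 4.4]
opening: 0.0213
```

Request:
{"name": "drive_tool", "arguments": {
  "plan": [
    {"claw":1,"linear":[0,0,0.1],"angular":[0,0,0]}
  ]
}}

```text
t: 12.5
tool_pos: [0.4796, 0.2348, 0.1358]
orientation: [3.096, -0.531, -0.0]
force: [2.0, -1.3, 1.3]
opening: 0.0212
```

Request:
{"name": "drive_tool", "arguments": {
  "plan": [
    {"claw":1,"linear":[0,0,0.1],"angular":[0,0,0]}
  ]
}}

```text
t: 12.62
tool_pos: [0.4798, 0.2347, 0.1356]
orientation: [-3.096, 0.531, -0.0]
force: [-2.9, -3.1, 12.7]
opening: 0.0211
```

Request:
{"name": "drive_tool", "arguments": {
  "plan": [
    {"claw":1,"linear":[0,0,0],"angular":[0,0,0]}
  ]
}}

```text
t: 12.75
tool_pos: [0.4798, 0.2347, 0.1356]
orientation: [-3.096, 0.531, -0.0]
force: [-1.1, -2.6, 7.5]
opening: 0.0214
```

```bash
python3 - <<'E'
from h import *
s,M=st(); shot("scene","s7"); shot("wrist","w7")
im=cv2.imread("pics/s7.png");a=cv2.resize(im[90:170,310:400],None,fx=5,fy=5,interpolation=2)
im=cv2.imread("pics/w7.png");b=cv2.resize(im[100:300,200:440],None,fx=1.6,fy=2)
cv2.imwrite("pics/s7c.png",np.hstack([a,cv2.resize(b,(350,400))]))
E
```

```text
t 12.75 tcp [0.4798 0.2347 0.1356] yawx -0.3396 zax [ 3.e-04 -0.e+00 -1.e+00] q [ 0.359  0.007  1.771 -0.     1.363  2.269] F [-1.12 -2.55  7.46] T [-0.389  0.156 -0.049] op 0.0214
```

View pics/s7c.png

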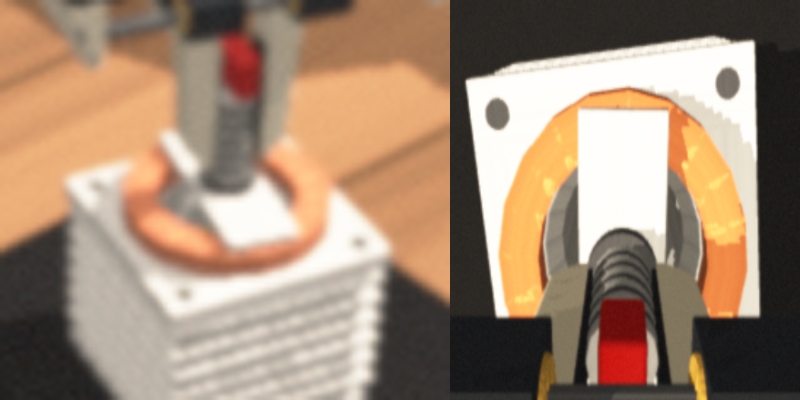

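Request:
{"name": "drive_tool", "arguments": {
  "plan": [
    {"claw":1,"linear":[0,0,0.06],"angular":[0,0,0]},
    {"claw":1,"linear":[0,0,0],"angular":[0,0,0]}
  ]
}}

```text
t: 13.1
tool_pos: [0.4798, 0.2347, 0.1356]
orientation: [-3.096, 0.531, -0.001]
force: [-2.8, -2.8, 12.6]
opening: 0.0213
```

Request:
{"name": "drive_tool", "arguments": {
  "plan": [
    {"claw":1,"linear":[0,0,0.03],"angular":[0,0,0]},
    {"claw":1,"linear":[0,0,0],"angular":[0,0,0]},
    {"claw":1,"linear":[0,0,0],"angular":[0,0,0]}
  ]
}}

```text
t: 13.48
tool_pos: [0.4798, 0.2348, 0.1356]
orientation: [-3.096, 0.531, -0.001]
force: [-3.3, -3.2, 14.4]
opening: 0.0212
```

Request:
{"name": "drive_tool", "arguments": {
  "plan": [
    {"claw":1,"linear":[0,0,-0.1],"angular":[0,0,0]},
    {"claw":0.5,"linear":[0,0,0],"angular":[0,0,0]},
    {"claw":0.5,"linear":[0,0,0],"angular":[0,0,0]},
    {"claw":0.5,"linear":[0,0,0],"angular":[0,0,0]},
    {"claw":0.5,"linear":[0,0,0],"angular":[0,0,0]},
    {"claw":0.5,"linear":[0,0,0],"angular":[0,0,0]}
  ]
}}

```text
t: 14.22
tool_pos: [0.4796, 0.2348, 0.1349]
orientation: [3.096, -0.531, -0.0]
force: [-0.1, -0.6, 0.5]
opening: 0.0467
```

```bash
python3 - <<'E'
from h import *
s,M=st(); c=shot("wrist","w8")
p=np.array(s["tool_pos"]); k=tup(c)
x=M[:,0];y=M[:,1];z=-M[:,2]
for n,P in(("wing top",[(sx*.017,sy*.006,.082) for sx in(-1,1) for sy in(-1,1)]),("bridge top",[(sx*.047,sy*.017,.006) for sx in(-1,1) for sy in(-1,1)])):
    W=np.array([[p[0],p[1],.113]+a*x+b*y+h*z for a,b,h in P]); print(n,proj(k,W).round(1).tolist())
E
```

```text
t 14.225 tcp [0.4796 0.2348 0.1349] yawx -0.3395 zax [-3.e-04 -1.e-04 -1.e+00] q [0.359 0.008 1.771 0.    1.363 2.27 ] F [-0.07 -0.55  0.48] T [ 0.08   0.043 -0.012] op 0.0467
wing top [[301.5, 357.6], [333.9, 357.6], [300.2, 274.2], [335.1, 274.2]]
bridge top [[289.9, 310.3], [345.7, 310.3], [286.1, 156.4], [349.3, 156.3]]
```

View pics/w8.png

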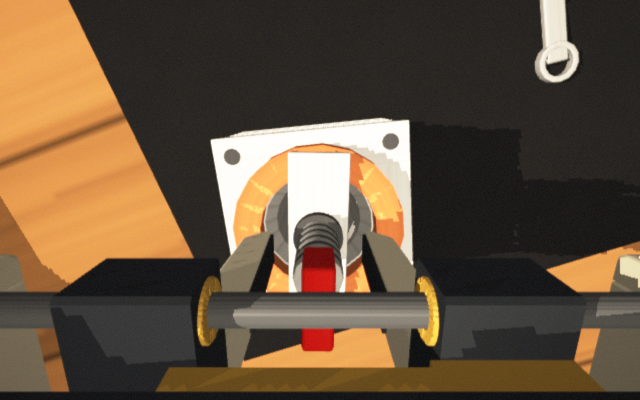

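Request:
{"name": "drive_tool", "arguments": {
  "plan": [
    {"claw":0.5,"linear":[0.25,0.05,-0.6],"angular":[0,0,0]},
    {"claw":0.5,"linear":[0,0,-1.5],"angular":[0,0,0]},
    {"claw":0.5,"linear":[0,0,-1.5],"angular":[0,0,0]},
    {"claw":0.5,"linear":[0,0,-0.45],"angular":[0,0,0]},
    {"claw":0.5,"linear":[0,0,0],"angular":[0,0,0]}
  ]
}}

```text
t: 14.9
tool_pos: [0.4822, 0.2337, 0.1763]
orientation: [-3.096, 0.531, -0.002]
force: [0.3, 0.4, -1.0]
opening: 0.0466
```

```bash
python3 - <<'E'
from h import *
s,M=st(); c=shot("wrist","w9"); shot("scene","s9")
p=np.array(s["tool_pos"]); k=tup(c)
x=M[:,0];y=M[:,1];z=-M[:,2]
for n,P in(("wing top",[(sx*.017,sy*.006,.082) for sx in(-1,1) for sy in(-1,1)]),("bridge top",[(sx*.047,sy*.017,.006) for sx in(-1,1) for sy in(-1,1)])):
    W=np.array([[p[0],p[1],.113]+a*x+b*y+h*z for a,b,h in P]); print(n,proj(k,W).round(1).tolist())
im=cv2.imread("pics/s9.png");a=cv2.resize(im[80:180,310:410],None,fx=4,fy=4,interpolation=2)
b=cv2.imread("pics/w9.png")[130:400,200:440];cv2.imwrite("pics/sw9.png",np.hstack([a,cv2.resize(b,(356,400))]))
E
```

```text
t 14.9 tcp [0.4822 0.2337 0.1763] yawx -0.3395 zax [ 1.2e-03  5.0e-04 -1.0e+00] q [ 0.356 -0.021  1.723  0.     1.439  2.266] F [ 0.32  0.44 -1.05] T [ 0.106 -0.002 -0.062] op 0.0466
wing top [[305.6, 297.3], [330.1, 297.3], [304.8, 231.8], [330.8, 231.8]]
bridge top [[294.5, 277.5], [341.3, 277.5], [291.8, 147.7], [343.7, 147.7]]
```

View pics/sw9.png

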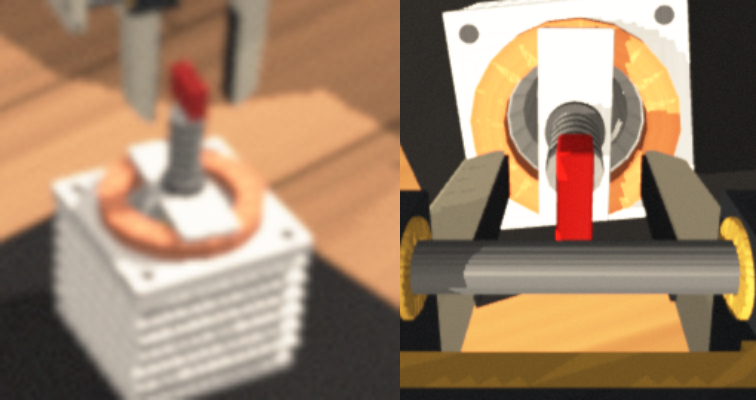

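Request:
{"name": "drive_tool", "arguments": {
  "plan": [
    {"claw":1,"linear":[0,0.03,0],"angular":[0,0,0]},
    {"claw":1,"linear":[0,0,0],"angular":[0,0,0]},
    {"claw":1,"linear":[0,0,0],"angular":[0,0,0]},
    {"claw":1,"linear":[0,0,0],"angular":[0,0,0]},
    {"claw":1,"linear":[0,0,0],"angular":[0,0,0]},
    {"claw":1,"linear":[0,0,0],"angular":[0,0,0]}
  ],
  "newtons": 15
}}

```text
t: 15.75
tool_pos: [0.4818, 0.2333, 0.1755]
orientation: [-3.096, 0.531, 0.0]
force: [0.1, 1.2, -1.3]
opening: 0.0119
```

Request:
{"name": "drive_tool", "arguments": {
  "plan": [
    {"claw":1,"linear":[0,0,0],"angular":[0,0,-6]},
    {"claw":1,"linear":[0,0,0],"angular":[0,0,-6]}
  ]
}}

```text
t: 16.0
tool_pos: [0.4817, 0.2334, 0.1755]
orientation: [-3.135, 0.199, 0.0]
force: [0.1, 1.0, -0.5]
opening: 0.0121
```

```bash
python3 - <<'E'
from h import *
s,M=st()
E
```

```text
t 16.0 tcp [0.4817 0.2334 0.1755] yawx -0.1267 zax [ 0.e+00  3.e-04 -1.e+00] q [ 0.355 -0.021  1.724  0.     1.438  2.053] F [ 0.14  1.02 -0.54] T [ 0.421 -0.059 -0.021] op 0.0121
```

Request:
{"name": "drive_tool", "arguments": {
  "plan": [
    {"claw":1,"linear":[0,0,0],"angular":[0,0,-8]},
    {"claw":1,"linear":[0,0,0],"angular":[0,0,-8]},
    {"claw":1,"linear":[0,0,0],"angular":[0,0,-8]},
    {"claw":1,"linear":[0,0,0],"angular":[0,0,-8]},
    {"claw":1,"linear":[0,0,0],"angular":[0,0,-8]},
    {"claw":1,"linear":[0,0,0],"angular":[0,0,-8]},
    {"claw":1,"linear":[0,0,0],"angular":[0,0,-2]},
    {"claw":1,"linear":[0,0,0],"angular":[0,0,0]},
    {"claw":1,"linear":[0,0,0],"angular":[0,0,0]},
    {"claw":1,"linear":[0,0,0],"angular":[0,0,0]}
  ]
}}

```text
t: 17.25
tool_pos: [0.4815, 0.2336, 0.1756]
orientation: [-2.928, -1.136, 0.0]
force: [-3.2, 4.1, 0.6]
opening: 0.012
```

```bash
python3 - <<'E'
from h import *
s,M=st(); shot("wrist","w10"); shot("scene","s10")
im=cv2.imread("pics/s10.png");a=cv2.resize(im[80:180,310:410],None,fx=4,fy=4,interpolation=2)
b=cv2.imread("pics/w10.png")[130:400,200:440];cv2.imwrite("pics/sw10.png",np.hstack([a,cv2.resize(b,(356,400))]))
E
```

```text
t 17.25 tcp [0.4815 0.2336 0.1756] yawx 0.7405 zax [-4.e-04  7.e-04 -1.e+00] q [ 3.550e-01 -2.100e-02  1.724e+00  1.000e-03  1.439e+00  1.185e+00] F [-3.16  4.09  0.62] T [0.971 0.469 0.063] op 0.012
```

View pics/sw10.png

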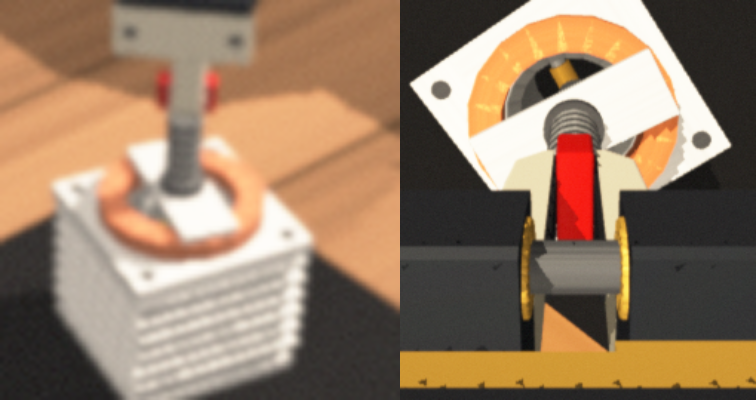

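Request:
{"name": "drive_tool", "arguments": {
  "plan": [
    {"claw":1,"linear":[0,0,0],"angular":[0,0,4]},
    {"claw":1,"linear":[0,0,0],"angular":[0,0,8]},
    {"claw":1,"linear":[0,0,0],"angular":[0,0,8]},
    {"claw":1,"linear":[0,0,0],"angular":[0,0,8]},
    {"claw":1,"linear":[0,0,0],"angular":[0,0,8]},
    {"claw":1,"linear":[0,0,0],"angular":[0,0,8]},
    {"claw":1,"linear":[0,0,0],"angular":[0,0,8]},
    {"claw":1,"linear":[0,0,0],"angular":[0,0,6]},
    {"claw":1,"linear":[0,0,0],"angular":[0,0,5]},
    {"claw":1,"linear":[0,0,0],"angular":[0,0,0]},
    {"claw":1,"linear":[0,0,0],"angular":[0,0,0]}
  ]
}}

```text
t: 18.73
tool_pos: [0.4819, 0.233, 0.1755]
orientation: [3.092, -0.556, 0.0]
force: [0.3, 0.9, -1.3]
opening: 0.0121
```

```bash
python3 - <<'E'
from h import *
s,M=st(); shot("wrist","w11"); shot("scene","s11")
im=cv2.imread("pics/s11.png");a=cv2.resize(im[80:180,310:410],None,fx=4,fy=4,interpolation=2)
b=cv2.imread("pics/w11.png")[130:400,200:440];cv2.imwrite("pics/sw11.png",np.hstack([a,cv2.resize(b,(356,400))]))
E
```

```text
t 18.725 tcp [0.4819 0.233  0.1755] yawx -0.356 zax [ 2.e-04 -3.e-04 -1.e+00] q [ 0.355 -0.021  1.724 -0.     1.438  2.282] F [ 0.26  0.93 -1.33] T [0.445 0.094 0.053] op 0.0121
```

View pics/sw11.png

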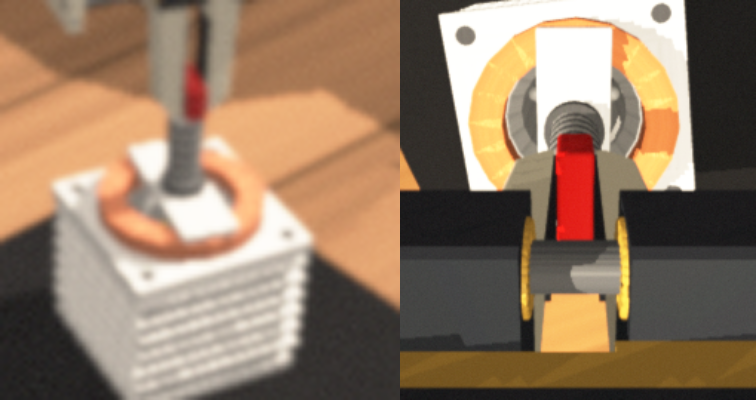

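Request:
{"name": "drive_tool", "arguments": {
  "plan": [
    {"claw":0.5,"linear":[0,0,0],"angular":[0,0,0]},
    {"claw":0.5,"linear":[0,0,0],"angular":[0,0,0]},
    {"claw":0.5,"linear":[0,0,0],"angular":[0,0,-1]},
    {"claw":0.5,"linear":[0,0,0],"angular":[0,0,0]},
    {"claw":0.5,"linear":[0,0,0],"angular":[0,0,0]}
  ]
}}

```text
t: 19.45
tool_pos: [0.4818, 0.2332, 0.1755]
orientation: [3.096, -0.531, 0.0]
force: [-0.3, -0.9, 0.0]
opening: 0.0462
```

```bash
python3 - <<'E'
from h import *
s,M=st(); c=shot("wrist","w12")
p=np.array(s["tool_pos"]); k=tup(c)
x=M[:,0];y=M[:,1];z=-M[:,2]
for n,P in(("wing top",[(sx*.017,sy*.006,.082) for sx in(-1,1) for sy in(-1,1)]),("bridge top",[(sx*.047,sy*.017,.006) for sx in(-1,1) for sy in(-1,1)]),("tips",[(0,.027,-.063),(0,-.027,-.063)])):
    W=np.array([[p[0],p[1],.113]+a*x+b*y+h*z for a,b,h in P]); print(n,proj(k,W).round(1).tolist())
b=cv2.imread("pics/w12.png")[130:330,220:420];cv2.imwrite("pics/w12c.png",cv2.resize(b,(800,800))[:600])
E
```

```text
t 19.45 tcp [0.4818 0.2332 0.1755] yawx -0.3396 zax [ 0. -0. -1.] q [ 0.355 -0.021  1.724 -0.     1.438  2.265] F [-0.34 -0.85  0.02] T [0.115 0.057 0.025] op 0.0462
wing top [[305.4, 298.0], [330.1, 298.0], [304.6, 232.2], [330.7, 232.2]]
bridge top [[294.4, 277.9], [341.2, 277.9], [291.7, 147.7], [343.7, 147.6]]
tips [[348.2, 192.0], [287.3, 192.0]]
```

View pics/w12c.png

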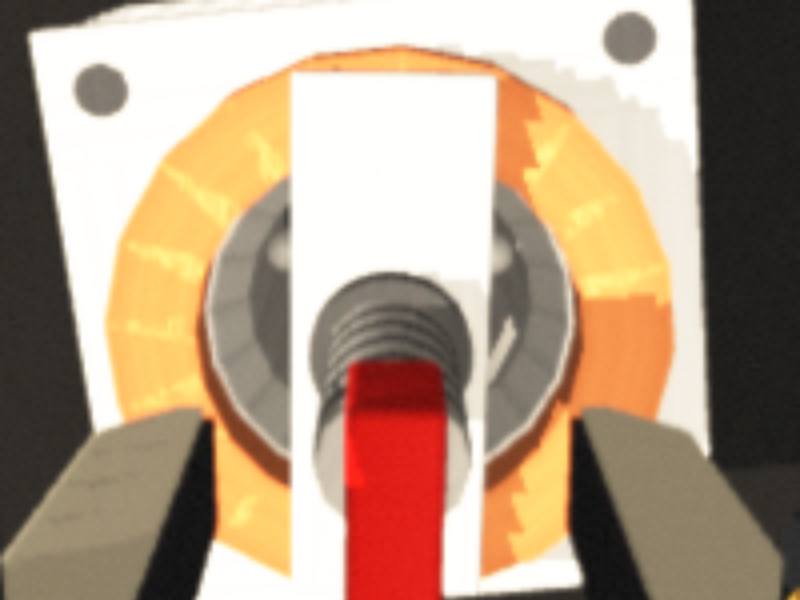

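Request:
{"name": "drive_tool", "arguments": {
  "plan": [
    {"claw":0.5,"linear":[0,0.04,1.0],"angular":[0,0,0]},
    {"claw":0.5,"linear":[0,0,1.5],"angular":[0,0,0]},
    {"claw":0.5,"linear":[0,0,1.2],"angular":[0,0,0]},
    {"claw":0.5,"linear":[0,0,0.35],"angular":[0,0,0]},
    {"claw":0.5,"linear":[0,0,0],"angular":[0,0,0]},
    {"claw":1,"linear":[0,0,0],"angular":[0,0,0]},
    {"claw":1,"linear":[0,0,0],"angular":[0,0,0]},
    {"claw":1,"linear":[0,0,0],"angular":[0,0,0]},
    {"claw":1,"linear":[0,0,0],"angular":[0,0,0]},
    {"claw":1,"linear":[0,0,0],"angular":[0,0,0]},
    {"claw":1,"linear":[0,0,0],"angular":[0,0,0]}
  ],
  "newtons": 60
}}

```text
t: 20.88
tool_pos: [0.482, 0.2332, 0.1354]
orientation: [-3.096, 0.53, -0.001]
force: [2.0, 3.3, 1.6]
opening: 0.0211
```

```bash
python3 - <<'E'
from h import *
s,M=st()
E
```

```text
t 20.875 tcp [0.482  0.2332 0.1354] yawx -0.3394 zax [ 9.e-04  8.e-04 -1.e+00] q [0.355 0.01  1.768 0.    1.362 2.265] F [1.99 3.26 1.6 ] T [ 0.821 -0.251 -0.032] op 0.0211
```

Request:
{"name": "drive_tool", "arguments": {
  "plan": [
    {"claw":1,"linear":[0,-0.05,-0.1],"angular":[0,0,0]},
    {"claw":1,"linear":[0,0,-0.3],"angular":[0,0,0]},
    {"claw":1,"linear":[0,0,-0.5],"angular":[0,0,0]},
    {"claw":1,"linear":[0,0,-0.5],"angular":[0,0,0]},
    {"claw":1,"linear":[0,0,-0.5],"angular":[0,0,0]}
  ]
}}

```text
t: 21.5
tool_pos: [0.4812, 0.2329, 0.1539]
orientation: [3.095, -0.531, -0.002]
force: [1.6, 2.0, -11.9]
opening: 0.0213
```

```bash
python3 - <<'E'
from h import *
s,M=st(); c=shot("scene","s13")
im=cv2.imread("pics/s13.png");cv2.imwrite("pics/s13c.png",cv2.resize(im[60:190,280:430],None,fx=4,fy=4,interpolation=2))
E
```

```text
t 21.5 tcp [0.4812 0.2329 0.1539] yawx -0.3396 zax [-1.4e-03 -8.0e-04 -1.0e+00] q [ 0.355 -0.005  1.748 -0.     1.399  2.265] F [  1.58   2.02 -11.88] T [ 0.557 -0.476 -0.042] op 0.0213
```

View pics/s13c.png

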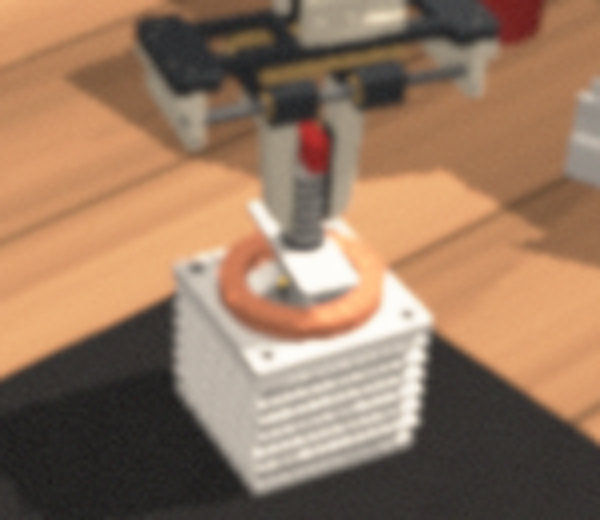

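Request:
{"name": "drive_tool", "arguments": {
  "plan": [
    {"claw":1,"linear":[0,0,-0.6],"angular":[0,0,0]},
    {"claw":1,"linear":[0,0,-0.8],"angular":[0,0,0]},
    {"claw":1,"linear":[0,0,-1],"angular":[0,0,0]},
    {"claw":1,"linear":[0,0,-1],"angular":[0,0,0]},
    {"claw":1,"linear":[0,0,-1.5],"angular":[0,0,0]},
    {"claw":1,"linear":[0,0,-2],"angular":[0,0,0]},
    {"claw":1,"linear":[0,0,-2],"angular":[0,0,0]},
    {"claw":1,"linear":[0,0,-2],"angular":[0,0,0]},
    {"claw":1,"linear":[0,0,-1],"angular":[0,0,0]},
    {"claw":1,"linear":[0,0,0],"angular":[0,0,0]},
    {"claw":1,"linear":[0,0,0],"angular":[0,0,0]}
  ]
}}

```text
t: 22.92
tool_pos: [0.4814, 0.2331, 0.2721]
orientation: [3.096, -0.531, -0.002]
force: [-0.7, -0.0, -3.0]
opening: 0.0214
```

```bash
python3 - <<'E'
from h import *
s,M=st(); c=shot("scene","s14"); w=shot("wrist","w14")
p=np.array(s["tool_pos"])
x=M[:,0];y=M[:,1];z=-M[:,2]
for n,P in(("wing top",[(sx*.017,sy*.006,.082) for sx in(-1,1) for sy in(-1,1)]),("bridge top",[(sx*.047,sy*.017,.006) for sx in(-1,1) for sy in(-1,1)]),("tips",[(0,.027,-.063),(0,-.027,-.063)])):
    W=np.array([p-.0226*z+a*x+b*y+h*z for a,b,h in P]); print(n,proj(tup(w),W).round(1).tolist(),proj(tup(c),W).round(1).tolist())
im=cv2.imread("pics/s14.png");a=cv2.resize(im[20:140,310:410],None,fx=5,fy=5,interpolation=2)[:600,:440]
b=cv2.imread("pics/w14.png")[130:400,200:440];cv2.imwrite("pics/sw14.png",np.hstack([a,cv2.resize(b,(356,600))]))
E
```

```text
t 22.925 tcp [0.4814 0.2331 0.2721] yawx -0.3396 zax [-1.4e-03 -5.0e-04 -1.0e+00] q [ 0.355 -0.061  1.588  0.     1.617  2.265] F [-0.67 -0.02 -2.98] T [0.058 0.011 0.019] op 0.0214
wing top [[301.4, 356.5], [333.7, 356.5], [300.1, 273.3], [334.9, 273.3]] [[359.8, 38.8], [354.6, 39.7], [366.2, 46.0], [360.9, 46.9]]
bridge top [[289.8, 309.7], [345.5, 309.7], [286.0, 156.1], [349.1, 156.0]] [[357.1, 63.9], [343.2, 66.4], [374.0, 84.8], [359.4, 87.5]]
tips [[352.6, 204.4], [282.6, 204.5]] [[345.5, 104.3], [367.3, 100.1]]
```

View pics/sw14.png

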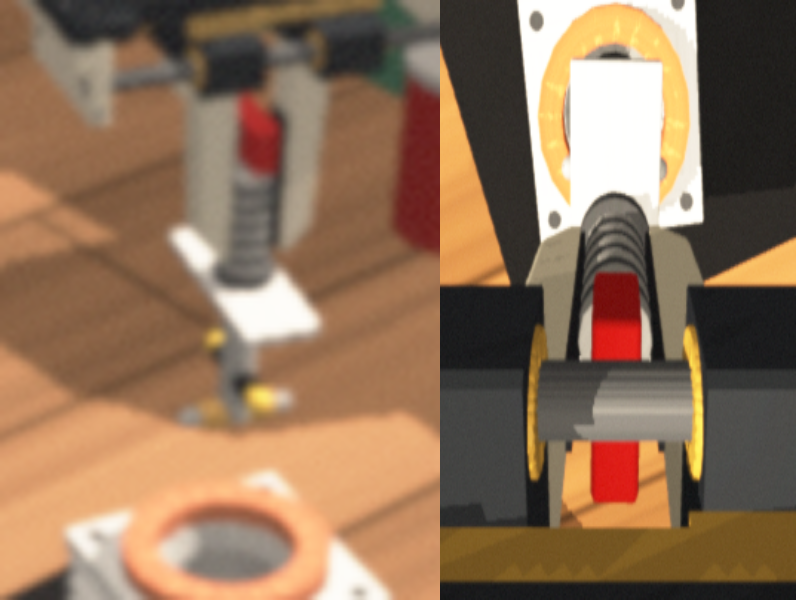

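```bash
python3 - <<'E'
from h import *
import pickle
c=pickle.load(open("pics/w1.pkl","rb")); w=tup(c)
f=lambda x,y:(260+x/4-.4,100+y/4-.4)
def A(x,y,z): return atz(w,*f(x,y),z)
xt=np.array([np.cos(-.3395),np.sin(-.3395)]);yt=np.array([np.sin(-.3395),-np.cos(-.3395)])
g=np.array([.5095,-.186])
for n,q,z in(("farpost L outer",(97,103),.09),("far R outer",(352,105),.09),("far R inner",(352,185),.09),("far L inner",(97,185),.09),("near L inner",(100,460),.09),("near R inner",(340,460),.09),("near L outer",(101,531),.09),("near R outer",(338,531),.09),("bridge farL",(156,139),.096),("farR",(304,139),.096),("nearL",(158,520),.096),("nearR",(295,520),.096)):
    P=A(*q,z)[:2]-g; print(n,round(P@xt*1000,1),round(P@yt*1000,1))
E
```

```text
farpost L outer 55.7 -31.0
far R outer 55.2 29.1
far R inner 36.4 29.5
far L inner 36.4 -31.5
near L inner -32.6 -32.6
near R inner -32.6 28.0
near L outer -51.7 -32.8
near R outer -51.7 27.9
bridge farL 47.7 -16.9
farR 47.7 17.6
nearL -46.5 -17.8
nearR -46.5 16.6
```

Request:
{"name": "drive_tool", "arguments": {
  "plan": [
    {"claw":1,"linear":[0.83,1.92,0],"angular":[0,0,0]},
    {"claw":1,"linear":[1.67,3.85,0],"angular":[0,0,0]},
    {"claw":1,"linear":[1.67,3.85,0],"angular":[0,0,0]},
    {"claw":1,"linear":[1.67,3.85,0],"angular":[0,0,0]},
    {"claw":1,"linear":[1.67,3.85,0],"angular":[0,0,0]},
    {"claw":1,"linear":[1.67,3.85,0],"angular":[0,0,0]},
    {"claw":1,"linear":[1.67,3.85,0],"angular":[0,0,0]},
    {"claw":1,"linear":[1.67,3.85,0],"angular":[0,0,0]},
    {"claw":1,"linear":[1.67,3.85,0],"angular":[0,0,0]},
    {"claw":1,"linear":[1.67,3.85,0],"angular":[0,0,0]},
    {"claw":1,"linear":[0.83,1.92,0],"angular":[0,0,0]},
    {"claw":1,"linear":[0,0,0],"angular":[0,0,0]}
  ]
}}

```text
t: 24.52
tool_pos: [0.5106, -0.186, 0.2723]
orientation: [-3.095, 0.534, 0.002]
force: [0.1, 0.5, -2.6]
opening: 0.0218
```

```bash
python3 - <<'E'
from h import *
s,M=st(); w=shot("wrist","w15")
d=np.array([.511,-.1855,s["tool_pos"][2]])-s["tool_pos"]; print("need tool cm",(M.T@d*100).round(2))
E
```

```text
t 24.525 tcp [ 0.5106 -0.186   0.2723] yawx -0.3416 zax [-1.2e-03  7.0e-04 -1.0e+00] q [-0.444 -0.038  1.565  0.     1.616  1.468] F [ 0.12  0.53 -2.61] T [0.118 0.057 0.002] op 0.0218
need tool cm [ 0.02 -0.06 -0.  ]
```

View pics/w15.png

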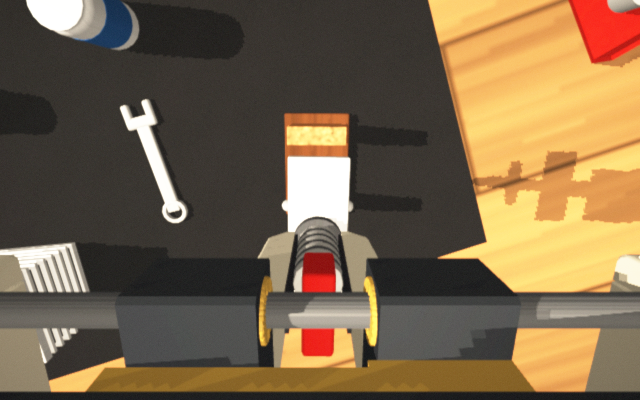

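Request:
{"name": "drive_tool", "arguments": {
  "plan": [
    {"claw":1,"linear":[0,-0.06,2],"angular":[0,0,0]},
    {"claw":1,"linear":[0,0,2.5],"angular":[0,0,0]},
    {"claw":1,"linear":[0,0,2.5],"angular":[0,0,0]},
    {"claw":1,"linear":[0,0,2],"angular":[0,0,0]},
    {"claw":1,"linear":[0,0,2],"angular":[0,0,0]},
    {"claw":1,"linear":[0,0,1.5],"angular":[0,0,0]},
    {"claw":1,"linear":[0,0,1.5],"angular":[0,0,0]},
    {"claw":1,"linear":[0,0,1],"angular":[0,0,0]},
    {"claw":1,"linear":[0,0,0.3],"angular":[0,0,0]},
    {"claw":1,"linear":[0,0,0],"angular":[0,0,0]},
    {"claw":1,"linear":[0,0,0],"angular":[0,0,0]}
  ]
}}

```text
t: 25.95
tool_pos: [0.5117, -0.1849, 0.1208]
orientation: [3.096, -0.531, 0.002]
force: [-1.1, -0.6, -2.5]
opening: 0.0211
```

```bash
python3 - <<'E'
from h import *
s,M=st(); c=shot("scene","s16"); w=shot("wrist","w16")
im=cv2.imread("pics/s16.png");a=cv2.resize(im[170:290,170:260],None,fx=4.5,fy=4.5,interpolation=2)
b=cv2.imread("pics/w16.png")[80:350,220:420];cv2.imwrite("pics/sw16.png",np.hstack([a,cv2.resize(b,(390,540))]))
E
```

```text
t 25.95 tcp [ 0.5117 -0.1849  0.1208] yawx -0.3396 zax [ 1.2e-03 -5.0e-04 -1.0e+00] q [-0.441  0.047  1.759  0.     1.335  1.469] F [-1.07 -0.57 -2.47] T [0.038 0.028 0.016] op 0.0211
```

View pics/sw16.png

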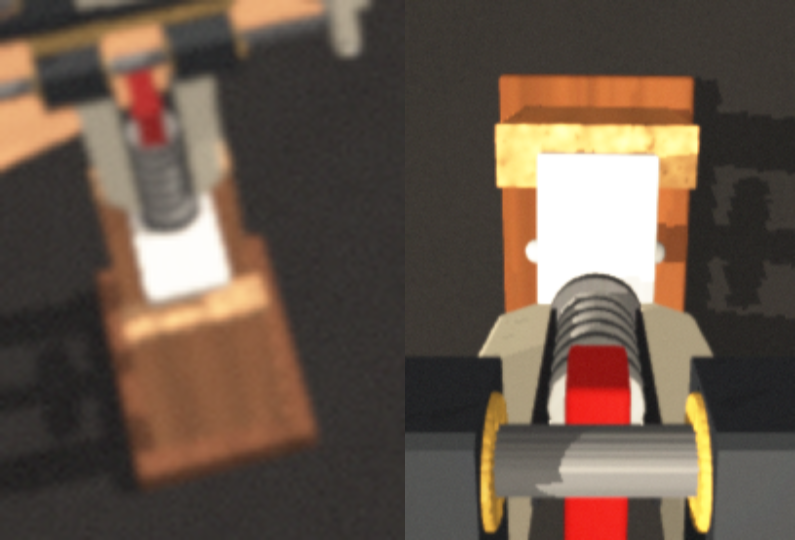

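Well aligned and centred over the posts; now lowering the last few millimetres.

Request:
{"name": "drive_tool", "arguments": {
  "plan": [
    {"claw":1,"linear":[0,0,0.3],"angular":[0,0,0]},
    {"claw":1,"linear":[0,0,0.2],"angular":[0,0,0]},
    {"claw":1,"linear":[0,0,0.15],"angular":[0,0,0]},
    {"claw":1,"linear":[0,0,0],"angular":[0,0,0]}
  ]
}}

```text
t: 26.55
tool_pos: [0.511, -0.1846, 0.1133]
orientation: [-3.096, 0.531, 0.001]
force: [0.3, 0.6, -2.9]
opening: 0.0209
```

Request:
{"name": "drive_tool", "arguments": {
  "plan": [
    {"claw":1,"linear":[0,0,0.1],"angular":[0,0,0]},
    {"claw":1,"linear":[0,0,0],"angular":[0,0,0]}
  ]
}}

```text
t: 26.8
tool_pos: [0.5111, -0.1847, 0.1125]
orientation: [-3.096, 0.531, 0.0]
force: [0.4, -0.4, -2.8]
opening: 0.0214
```

Request:
{"name": "drive_tool", "arguments": {
  "plan": [
    {"claw":1,"linear":[0,0,0.08],"angular":[0,0,0]},
    {"claw":1,"linear":[0,0,0],"angular":[0,0,0]}
  ]
}}

```text
t: 27.05
tool_pos: [0.5113, -0.1847, 0.1123]
orientation: [3.096, -0.531, 0.001]
force: [-2.5, 1.6, 3.8]
opening: 0.0213
```

Request:
{"name": "drive_tool", "arguments": {
  "plan": [
    {"claw":1,"linear":[0,0,0.06],"angular":[0,0,0]},
    {"claw":1,"linear":[0,0,0],"angular":[0,0,0]}
  ]
}}

```text
t: 27.3
tool_pos: [0.5113, -0.1847, 0.1122]
orientation: [3.096, -0.531, 0.001]
force: [-5.6, 2.0, 8.1]
opening: 0.0214
```

Seated (contact at TCP z 0.1123). Back off the preload, open and check.

Request:
{"name": "drive_tool", "arguments": {
  "plan": [
    {"claw":1,"linear":[0,0,-0.1],"angular":[0,0,0]},
    {"claw":0.4,"linear":[0,0,0],"angular":[0,0,0]},
    {"claw":0.2,"linear":[0,0,0],"angular":[0,0,0]},
    {"claw":0,"linear":[0,0,0],"angular":[0,0,0]},
    {"claw":0,"linear":[0,0,0],"angular":[0,0,0]},
    {"claw":0,"linear":[0,0,0],"angular":[0,0,0]},
    {"claw":0,"linear":[0,0,0],"angular":[0,0,0]},
    {"claw":0,"linear":[0,0,0],"angular":[0,0,0]}
  ]
}}

```text
t: 28.3
tool_pos: [0.5112, -0.1847, 0.1121]
orientation: [3.096, -0.531, 0.0]
force: [0.2, -0.7, 0.7]
opening: 0.0863
```

Request:
{"name": "drive_tool", "arguments": {
  "plan": [
    {"claw":0,"linear":[0,0,-1],"angular":[0,0,0]},
    {"claw":0,"linear":[0,0,-2.5],"angular":[0,0,0]},
    {"claw":0,"linear":[0,0,-3],"angular":[0,0,0]},
    {"claw":0,"linear":[0,0,-3],"angular":[0,0,0]},
    {"claw":0,"linear":[0,0,-3],"angular":[0,0,0]},
    {"claw":0,"linear":[0,0,-2],"angular":[0,0,0]},
    {"claw":0,"linear":[0,0,0],"angular":[0,0,0]}
  ]
}}

```text
t: 29.18
tool_pos: [0.5121, -0.1851, 0.2592]
orientation: [3.095, -0.531, 0.006]
force: [0.7, -1.0, -0.5]
opening: 0.0931
```

```bash
python3 - <<'E'
from h import *
s,M=st(); w=shot("wrist","w17"); c=shot("scene","s17"); t=shot("top","t17")
x=np.array([np.cos(-.3395),np.sin(-.3395),0]);y=np.array([np.sin(-.3395),-np.cos(-.3395),0]);z=np.array([0,0,1.])
for n,P in(("wing top",[(sx*.017,sy*.006,.082) for sx in(-1,1) for sy in(-1,1)]),("bridge top",[(sx*.047,sy*.017,.006) for sx in(-1,1) for sy in(-1,1)]),("tips",[(0,.027,-.063),(0,-.027,-.063)]),("posttop",[(sx*.053,sy*.03,0) for sx in(-1,1) for sy in(-1,1)])):
    W=np.array([np.array([.511,-.1855,.09])+a*x+b*y+h*z for a,b,h in P]); print(n,proj(tup(w),W).round(1).tolist())
im=cv2.imread("pics/w17.png")[100:250,240:400];cv2.imwrite("pics/w17c.png",cv2.resize(im,None,fx=4,fy=4,interpolation=2))
im=cv2.imread("pics/s17.png");cv2.imwrite("pics/s17c.png",cv2.resize(im[170:290,170:260],None,fx=5,fy=5,interpolation=2))
E
```

```text
t 29.175 tcp [ 0.5121 -0.1851  0.2592] yawx -0.3395 zax [ 0.0033 -0.0015 -1.    ] q [-0.441 -0.037  1.588  0.     1.588  1.469] F [ 0.69 -1.02 -0.55] T [0.083 0.004 0.063] op 0.0931
wing top [[311.1, 226.1], [326.3, 226.1], [310.8, 184.1], [326.5, 184.1]]
bridge top [[302.0, 229.0], [335.0, 228.9], [300.7, 136.5], [336.2, 136.5]]
tips [[341.0, 171.8], [295.7, 171.9]]
posttop [[289.9, 232.4], [347.0, 232.4], [287.5, 129.8], [349.3, 129.7]]
```

View pics/w17c.png

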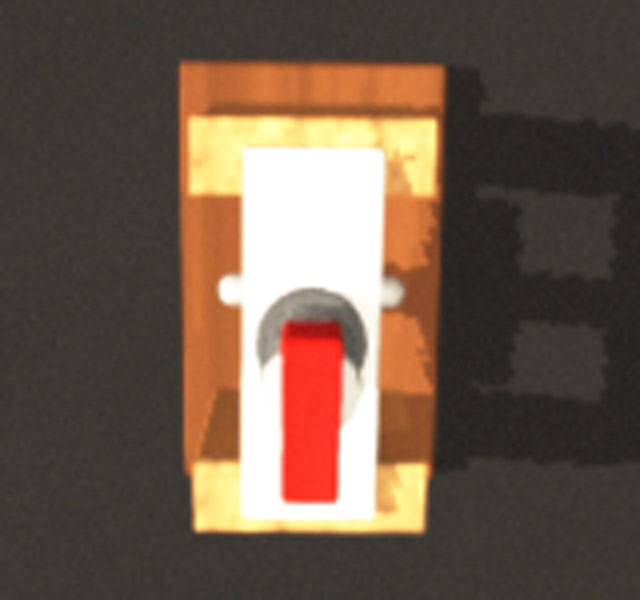

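View pics/s17c.png

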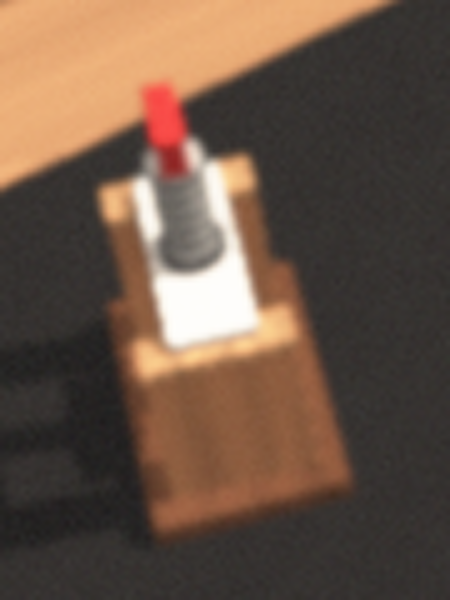

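View pics/s17.png

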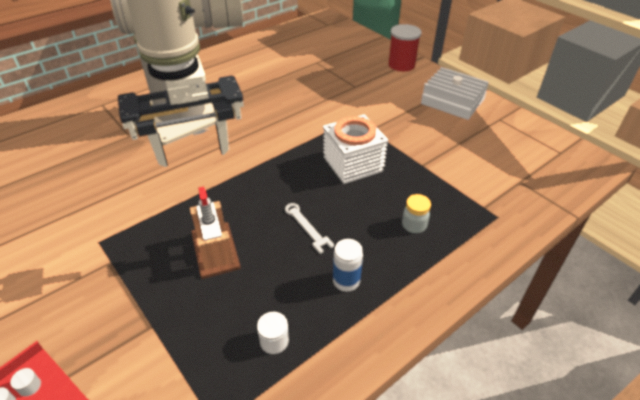

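```bash
python3 -c "
from plant import *
print(close_job())"
```

```text
the job is handed in; nothing more can be done
None
```

I've handed in the job at about 29 s of the 72 s allowed, with the gauge hanging back on its rest and its reading kept. `close_job` gives no verdict, so what follows comes from my own measurements.

- **Pressing home:** the bridge seated about 13 mm above the cylinder's top face. Reckoned from the wrist force, the push on the ring held at about 10 N. The 30 N limit was not approached in any reading I took.
- **Lock:** I turned the red lock about 62° to free the plungers and turned it back about 1° past the starting angle, against its stop. In the wrist picture the plunger tips lay where tips 54 mm apart should be.
- **Drawing out and hanging:** I gripped the handle, drew the gauge straight up and hung it on the posts, then opened the gripper and moved clear above it.
- **Last pictures:**
  - The bridge lies across both posts, about 1 to 2 mm from the rest's centre and lined up with it.
  - The lock wing is along the bridge.
  - The tips measure about 54 to 55 mm apart; the bore is 54 mm.
  - By eye, the piston, oil can, bolt jar and wrench are where they started.

My estimates of the rest's centre and of the gauge's hanging place differed by about 2 mm. I aimed between them.

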